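# Return the collection to its outlines and latch the display case

## Robot

A 7-joint arm with a two-finger parallel gripper is mounted at the origin on the work surface; the furniture and walls round the work are solid. World frame = base frame: x ahead of the robot, y to its left, z up, the work surface at z = 0. Lengths are in m, angles in rad, forces in N, time in s.
With the tool pointing down it reaches from about 0.425 to 0.875 m from the base axis. Payload 4.7 kg.
Tool frame: the origin (TCP) lies at the very end of the fingers, on their centre line; the grasp point (between the pads) lies 19 mm behind it; z points along the fingers, y is the line along which they close (so a half turn about z gives the same grasp; the last joint's range is limited). The gripper opens to 87 mm and grips with 3 to 60 N. Pads are 19 mm wide; open, the fingers measure 117 mm over their backs; the gripper's body (75 mm by 190 mm) begins 51 mm behind the grasp point.
Start: joints at [1.186, 0.321, -0.07, 1.45, 0.023, 1.371, -0.057], TCP at [0.252, -0.599, 0.223] pointing down, gripper open.
Joint ranges: [-2.86, 2.86], [-0.3, 2.09], [-1.38, 1.24], [0.06, 2.45], [-1.56, 4.7], [0.09, 2.05], [-2.69, 2.69]. Speed limits (rad/s): [2.57, 2.57, 3.14, 3.14, 3.14, 3.14, 3.14].

## Interface

Orientations are given as a rotation vector (axis times angle).
In Python, from bench import ctrl, get_image, job gives the robot as it stands.
- The arm moves only by the shell command python3 -m crank 'ROWS' [FORCE]. ROWS is JSON, a list that holds one entry, the list of rows, each a list of 5 numbers: the shift along the tool's x, y, z in mm, then the turn about the tool's z in rad, then the closure, from -1 (fully open) to 1 (shut), so that 0 is half open. A call has 1 to 10 rows; each row shifts and turns the commanded pose from where the row before left it, along the tool's axes as they then stand; what a row does not reach is not made up. A row lasts 1/12 s, in which the tool goes at most 41.7 mm and 7.16 degrees, less where a joint would pass 70% of its speed; a pose out of reach is approached as far as the arm can. A call with a gripper value outside its range is refused whole. The fingers move at their own pace and stop on an object; FORCE is the grip in N (left out, the last holds). Time passes only in rows, so rows that do not move let the fingers close. It gives the time, the measured TCP pose, the force, the opening and the grip force at its end, in the units of the state.
- ctrl.get_state(): the state, without advancing time (a new reading comes with each control period).
- get_image(name): name is "side" or "top"; returns a dict with "pixels" (420x560x3 uint8, red, green, blue), "fx", "fy", "cx", "cy" (pixels), "T" (4x4, takes a point from camera to world coordinates). Camera axes: x right, y down, z forward; pixel columns grow to the right and rows downward; lengths in m; the calibration is good to about 2 mm. A picture is of the moment at which its call begins. There is no depth.
- job.close_job(): hands the job in; it is judged then, once.
The state is a dict: "time": time; "joint_positions": joint angles; "qd": joint speeds; "joint_torque": joint torques, N m; "position": TCP position; "tool_rot": TCP orientation; "ft_force": force on the tool from outside, world axes, zero at the start; "torque": the same for the moment, N m; "grip_width": opening from 0.0 (shut) to 1.0 (fully open); "grip_force": force on a finger pad.
Only numpy, scipy, OpenCV 4.12 (cv2) and the standard library are available. Lean on these libraries where they do the work, as an engineer would, in place of code of your own. Each camera call takes 0.05 s, during which the arm holds its last target. There are 200 camera calls.

## Task

Put the small collection back in the tabletop display case: lay every piece that lies near the case (compass, silver stamp box, dark red pen, long navy and short red stick of wax; some may be missing) on its own drawn outline on the green deck, turned the way it is drawn. Then swing the two cam latches out of the way, set the clear cover over the deck with its rim flat on the seal, and turn both latches fully home so that they draw the cover down tight. Leave the ink bottle and the tumbler alone.

Things in the scene. Friction and masses are not known exactly. Their poses are not given: they have to be found in the camera images.
- case: the display case, fixed: a dark wooden plinth 200 x 400 x 14 mm (x, y, z) with a raised deck in dark green cloth, 156 x 232 mm, centred, its top 25.5 mm above the desk, a black rubber seal round the deck and a cam latch at each y end. Origin: centre of the plinth's underside; x across the deck (away from the robot at yaw 0), y along the plinth, z up
- seal (a joint): how far the rubber seal is pressed down, 0 to 0.005 m; its top is 20 mm above the desk at 0, a frame 180 x 280 mm round the deck; it takes about 5 N to start it and 3.5 N more for each mm, so it bears the cover alone without giving
- cover: the loose clear cover with brass edges, 0.24 to 0.44 kg: 4 mm walls, 50 mm high, open below, inside 166 x 242 mm (x, y), so it drops over the deck with 5 mm to spare all round. A dark wooden rim round its foot, 190 x 302 x 6 mm, lands on the seal. It fits equally when turned half round. Origin: centre of the rim's underside; y along its length and handle, z up
- cover_handle (a point): the middle of the cover's wooden bridge handle, 81 mm above the cover's origin: a bar 14 mm thick in the cover's x, 112 mm long in its y and 18 mm high, with 22 mm of free height between it and the cover's top
- latch_left (a joint): cam latch with its vertical pivot at x = 0, y = +172 mm of the case: 0 rad = open (lever pointing along the case's +y, away from the deck), 1.57 = quarter turn fully home, at a stop (lever along the case's -x, nose over the cover's rim). Closes counter-clockwise seen from above and stays where it is left. Its nose rides up a ramp on the rim and draws the cover down 3 mm; takes up to 10 N
- latch_right (a joint): cam latch with its pivot at x = 0, y = -172 mm of the case, the same part turned half round: 0 rad = open (lever along the case's -y), 1.57 = fully home (lever along the case's +x); counter-clockwise from above to close. Either latch would be in the way of the cover if turned in by more than about 0.35 rad before the cover is on
- latch_left_grip (a point): top centre of the left latch's upright round finger grip: a dark post with brass tip, 15 to 16 mm across, standing free from 38 to 75.5 mm above the desk, 42 mm from the pivot at the end of the lever. This point moves with the latch, 75.5 mm above the desk
- latch_right_grip (a point): the same point of the right latch's finger grip
- compass: brass pocket compass, loose, may be absent: round case 53 mm across, 15 mm high, with a small thin ring loop at its edge; centre of the round case at y = +7 mm, ring at y = -27 mm from the origin. Origin: centre of its underside over all; z up
- compass_ring (a point): the middle of the compass's ring loop
- box: small silver stamp box, loose, may be absent: 36 x 54 x 25 mm (x, y, z); origin at the centre of its underside
- pen: dark red capped fountain pen lying flat, loose, may be absent: 13 x 136 x 16 mm (along y; gripped as a bar 14 mm wide, 13 mm high); origin at the centre of its underside
- navy_wax: long stick of navy blue sealing wax lying flat, loose, may be absent: 11 x 82 x 11 mm (along y); origin at the centre of its underside
- red_wax: short stick of red sealing wax lying flat, loose, may be absent: 11 x 62 x 11 mm (along y); origin at the centre of its underside
- spot_compass: white outline drawn on the deck for the compass: a 57 mm circle with a small loop on its -y side; origin and axes fall together with the compass's own when it lies as drawn. An outline stays on the deck when its piece is absent; which place on the deck is whose changes from start to start
- spot_box: white 40 x 58 mm rectangle drawn on the deck for the stamp box; origin at its centre, long side along y
- spot_pen: white 18 x 140 mm outline drawn on the deck for the pen; origin at its centre, long side along y
- spot_navy_wax: white 15 x 86 mm outline drawn on the deck for the long navy stick of wax; origin at its centre, long side along y
- spot_red_wax: white 15 x 66 mm outline drawn on the deck for the short red stick of wax; origin at its centre, long side along y
- ink_bottle: bystander: dark blue ink bottle, 62 x 62 x 60 mm; origin at the centre of its underside
- tumbler: bystander: crystal tumbler, 94 mm across, 92 mm high; origin at the centre of its underside

How it is judged:
By the outcome, as a careful person would: the job done as asked, in the order asked, and still so for the second after the job is handed in, with the robot touching nothing.
Of compass, box, pen, navy_wax, red_wax only 3 to 5 are there at a start; the rules pass over those that are not, and their reading is None.
At some moment in a run one of cover may be knocked a few centimetres aside while the robot is not near it.
Once in a run the grip may slacken for a moment while it holds something.
It also fails if it takes over 200 s, if anything falls off the work surface, if the arm or the gripper's body presses on something with over 40 N, if the wrist force passes 120 N, or if a joint passes its speed limit or range.

## Working session

There is one attempt and no reset: what is moved stays moved. The work goes in short steps, Python scripts to look and compute and a shell command to move; the robot and the scene stay as the last step left them, time stands still between calls to the robot, and variables do not carry over. Pictures are saved under pics/ and viewed, at most 14 in all, crops included, and the job is handed in when it is done.

```bash
ls; mkdir -p pics; cat > h.py <<'E'
import numpy as np, cv2
from bench import ctrl, get_image
from scipy.spatial.transform import Rotation as R
def snap(n,f):
    im=get_image(n); cv2.imwrite(f'pics/{f}.png',im['pixels'][:,:,::-1]); np.savez(f'pics/{f}.npz',**{k:np.array(v) for k,v in im.items()}); return im
def ray(im,u,v,z):
    T=np.array(im['T']); d=T[:3,:3]@np.array([(u-im['cx'])/im['fx'],(v-im['cy'])/im['fy'],1]); o=T[:3,3]
    return o+d*(z-o[2])/d[2]
def proj(im,p):
    T=np.array(im['T']); c=T[:3,:3].T@(np.array(p)-T[:3,3]); return im['fx']*c[0]/c[2]+im['cx'],im['fy']*c[1]/c[2]+im['cy']
def st():
    s=ctrl.get_state(); print('t',s['time'],'p',np.round(s['position'],4),'rot',np.round(R.from_rotvec(s['tool_rot']).as_matrix(),3).tolist(),'q',np.round(s['joint_positions'],2),'F',np.round(s['ft_force'],1),'g',s['grip_width'],s['grip_force']); return s
E
python3 - <<'E'
from h import *
st()
for n in('top','side'):
    im=snap(n,n+'0'); print(n,im['fx'],im['cx'],im['cy'],np.round(im['T'],3).tolist())
E
```

```text
pics
t 0.0 p [ 0.2521 -0.5985  0.2215] rot [[0.922, 0.388, -0.001], [0.388, -0.922, 0.002], [-0.0, -0.002, -1.0]] q [ 1.19  0.32 -0.07  1.45  0.02  1.37 -0.06] F [ 0.6 -0.3 -0.4] g 1.000727291263549 0.0
top 482.0557860206357 276.92554727640083 211.16474148003965 [[-0.02, -0.998, 0.064, 0.44], [-1.0, 0.02, 0.004, -0.005], [-0.005, -0.064, -0.998, 1.383], [0.0, 0.0, 0.0, 1.0]]
side 420.5832080904901 280.9024068001674 208.79836785626273 [[-1.0, 0.01, -0.008, 0.554], [0.013, 0.681, -0.732, 0.833], [-0.001, -0.732, -0.681, 0.819], [0.0, 0.0, 0.0, 1.0]]
```

View pics/top0.png

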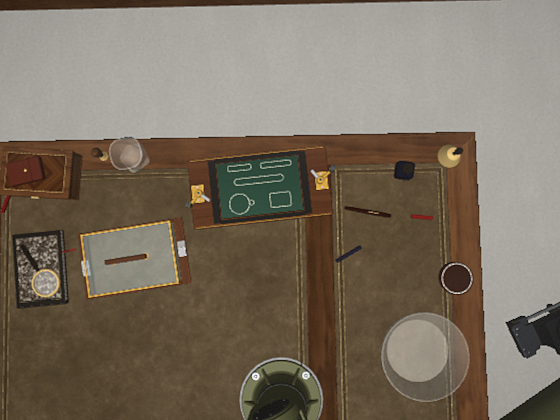

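View pics/side0.png

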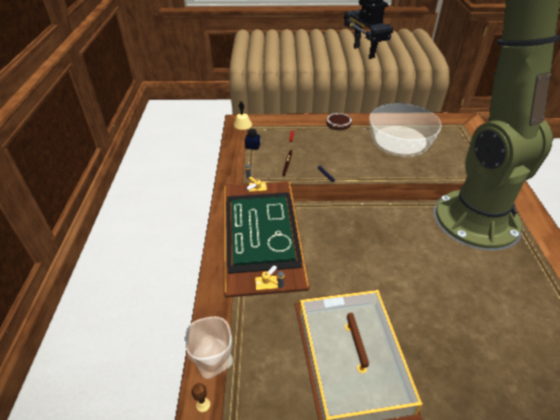

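```bash
python3 - <<'E'
import cv2,numpy as np
a=cv2.imread('pics/top0.png');s=cv2.imread('pics/side0.png')
A=cv2.resize(a[135:275,180:440],(800,430),interpolation=cv2.INTER_CUBIC)
cv2.imwrite('pics/c1.png',A)
B=cv2.resize(s[110:300,210:350],(420,570),interpolation=cv2.INTER_CUBIC)
C=cv2.resize(a[205:310,0:200],(380,200),interpolation=cv2.INTER_CUBIC)
o=np.zeros((570,800,3),np.uint8);o[:,:420]=B;o[:200,420:]=C
D=cv2.resize(s[280:420,290:420],(371,365),interpolation=cv2.INTER_CUBIC)[:,:]
o[205:570,425:796]=D
cv2.imwrite('pics/c2.png',o)
E
```

```text
(no output)
```

View pics/c1.png

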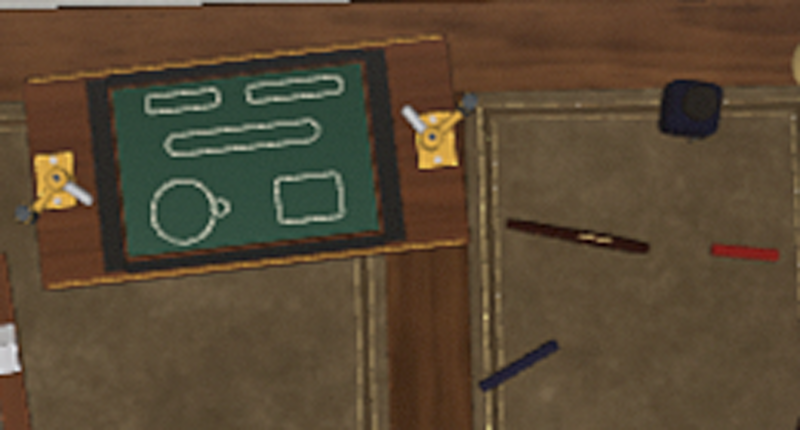

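View pics/c2.png

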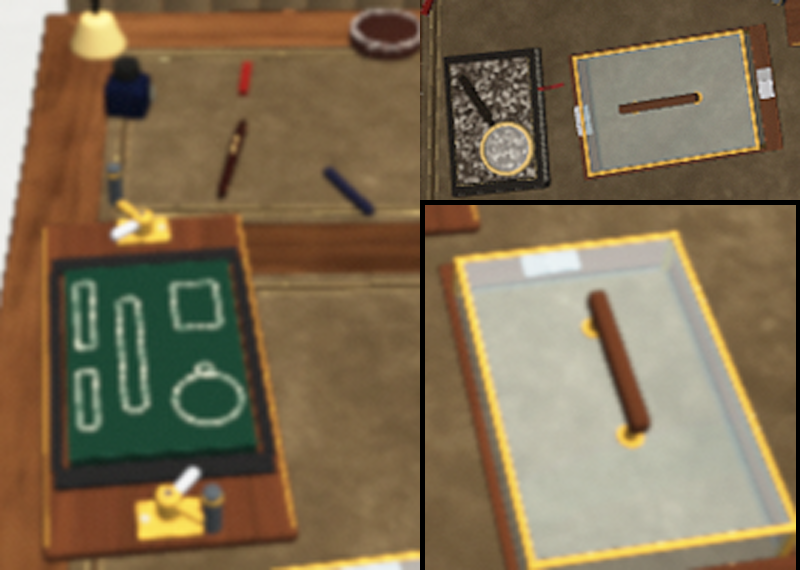

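```bash
cat >> h.py <<'E'
def rect(im,mask,z,name='',amin=15,box=None):
    m=mask.astype(np.uint8)
    if box: k=np.zeros_like(m);u0,v0,u1,v1=box;k[v0:v1,u0:u1]=1;m=m*k
    out=[]
    n,l,s,c=cv2.connectedComponentsWithStats(m,connectivity=8)
    for i in range(1,n):
        if s[i,4]<amin: continue
        vv,uu=np.where(l==i); P=np.array([ray(im,u,v,z)[:2] for u,v in zip(uu,vv)],np.float32)
        (cx,cy),(w,h),a=cv2.minAreaRect(P*1000)
        if w>h: w,h,a=h,w,a+90
        mn=P.mean(0)*1000; ev,V=np.linalg.eigh(np.cov(P.T)); ya=np.degrees(np.arctan2(V[1,1],V[0,1]))
        out.append((mn,(cx,cy),(w,h),a,ya))
        print(name,'n',s[i,4],'mean',mn.round(1),'rc',round(cx,1),round(cy,1),'wh',round(w,1),round(h,1),'long axis deg: rect',round((a+90)%180,1),'pca',round(ya%180,1))
    return out
E
python3 - <<'E'
from h import *
for n in('top','side'):
    im=dict(np.load(f'pics/{n}0.npz')); p=im['pixels'].astype(int); r,g,b=p[...,0],p[...,1],p[...,2]
    hsv=cv2.cvtColor(im['pixels'],cv2.COLOR_RGB2HSV); H,S,V=[hsv[...,i].astype(int) for i in range(3)]
    bx=(335,200,440,270) if n=='top' else (270,120,345,190)
    print(n); rect(im,(r>110)&(g<70)&(b<80),.009,'red',8,bx); rect(im,(b>r+15)&(b>g+10),.009,'navy',15,bx)
    rect(im,(V<75)&(r>b+8)&(S>110),.009,'pen',15,bx)
    bx=(205,145,310,230) if n=='top' else (220,185,305,275)
    green=(g>r+20)&(S>90)
    k=np.zeros(green.shape,np.uint8);k[bx[1]:bx[3],bx[0]:bx[2]]=1
    gm=cv2.morphologyEx((green*k).astype(np.uint8),cv2.MORPH_CLOSE,np.ones((7,7)))
    cs=max(cv2.findContours(gm,cv2.RETR_EXTERNAL,cv2.CHAIN_APPROX_NONE)[0],key=cv2.contourArea)
    fill=np.zeros_like(gm);cv2.drawContours(fill,[cs],-1,1,-1)
    rect(im,fill,.0255,'deck',500)
    er=cv2.erode(fill,np.ones((5,5)))
    rect(im,(er>0)&(r>120)&(b>110),.0255,'out',10)
E
```

```text
top
red n 64 mean [ 503.5 -413. ] rc 503.5 -412.7 wh 8.8 57.5 long axis deg: rect 83.6 pca 83.2
navy n 22 mean [ 406.7 -204.8] rc 406.7 -204.6 wh 5.8 34.7 long axis deg: rect 119.6 pca 122.0
pen n 77 mean [ 477.6 -176.2] rc 478.3 -176.3 wh 4.7 156.6 long axis deg: rect 0.0 pca 0.1
pen n 190 mean [ 521.7 -258.4] rc 522.2 -256.8 wh 14.4 133.8 long axis deg: rect 78.8 pca 78.2
deck n 4282 mean [597.9  48.7] rc 598.0 48.7 wh 152.6 226.9 long axis deg: rect 95.0 pca 94.9
out n 27 mean [667.7 -22. ] rc 665.4 -15.5 wh 14.3 48.3 long axis deg: rect 88.8 pca 82.2
out n 48 mean [654.3 108.4] rc 652.9 105.6 wh 17.4 69.0 long axis deg: rect 95.2 pca 98.4
out n 30 mean [654.4  15.1] rc 654.5 13.2 wh 8.6 65.3 long axis deg: rect 88.8 pca 92.1
out n 29 mean [625.8  62.4] rc 626.5 63.4 wh 4.4 73.9 long axis deg: rect 95.2 pca 94.8
out n 42 mean [609.3  89.7] rc 611.7 83.4 wh 17.1 79.4 long axis deg: rect 88.8 pca 85.8
out n 10 mean [611.1  27.6] rc 612.0 28.1 wh 2.9 19.8 long axis deg: rect 88.8 pca 91.0
out n 54 mean [554.6   5.6] rc 560.8 -2.4 wh 43.9 49.0 long axis deg: rect 95.2 pca 46.6
out n 4
[... 1749 characters left out ...]
[610.6  32.2] rc 610.4 30.8 wh 2.7 38.2 long axis deg: rect 91.8 pca 92.6
out n 23 mean [625.   74.6] rc 624.8 73.1 wh 2.6 47.0 long axis deg: rect 92.4 pca 93.0
out n 20 mean [606.6  77. ] rc 606.5 75.3 wh 2.6 36.0 long axis deg: rect 91.7 pca 92.9
out n 45 mean [559.7  78.9] rc 565.4 81.0 wh 19.2 43.5 long axis deg: rect 31.6 pca 37.7
out n 42 mean [654.5  90. ] rc 654.8 92.4 wh 18.1 43.2 long axis deg: rect 93.8 pca 99.2
out n 20 mean [611.8 111.5] rc 611.9 109.9 wh 16.5 21.0 long axis deg: rect 10.3 pca 10.7
out n 25 mean [560.3 126.4] rc 560.9 125.1 wh 15.8 47.7 long axis deg: rect 154.0 pca 154.4
out n 18 mean [651.5 132.2] rc 651.4 129.9 wh 15.1 20.7 long axis deg: rect 93.1 pca 138.5
```

```bash
python3 - <<'E'
from h import *
c0=np.array([597.9,48.7]);a=np.radians(4.95);Rm=np.array([[np.cos(a),-np.sin(a)],[np.sin(a),np.cos(a)]])
for n in('top','side'):
    im=dict(np.load(f'pics/{n}0.npz')); p=im['pixels'].astype(int); r,g,b=p[...,0],p[...,1],p[...,2]
    print(n)
    bx=(335,235,370,270) if n=='top' else (312,160,345,185)
    rect(im,(b>r-2)&(g<80)&(r<85),.009,'navy',15,bx)
    bx=(340,200,395,222) if n=='top' else (275,145,300,180)
    rect(im,(r+g+b<150),.007,'pen',15,bx)
    bx=(212,155,305,225) if n=='top' else (225,195,300,268)
    q=r.copy(); k=np.zeros(q.shape,bool);k[bx[1]:bx[3],bx[0]:bx[2]]=1
    m=(k&(q>70)&(b>75)).astype(np.uint8)
    cs,_=cv2.findContours(m,cv2.RETR_EXTERNAL,cv2.CHAIN_APPROX_NONE)
    for c in cs:
        if cv2.contourArea(c)<30: continue
        f=np.zeros_like(m);cv2.drawContours(f,[c],-1,1,-1)
        for o in rect(im,f,.0255,'out'): print('   case frame',(Rm.T@(o[0]-c0)).round(1),(Rm.T@(np.array(o[1])-c0)).round(1))
E
```

```text
top
navy n 92 mean [ 404.  -199.9] rc 403.9 -199.7 wh 9.1 79.1 long axis deg: rect 119.1 pca 119.3
pen n 168 mean [ 522.3 -258.7] rc 522.0 -258.1 wh 13.2 131.1 long axis deg: rect 79.3 pca 78.4
out n 417 mean [551.6 104.3] rc 550.5 105.5 wh 62.7 66.0 long axis deg: rect 55.1 pca 96.1
   case frame [-41.3  59.4] [-42.3  60.7]
out n 362 mean [561.8  -9.4] rc 561.8 -9.4 wh 45.7 64.3 long axis deg: rect 95.1 pca 94.8
   case frame [-40.9 -54.8] [-40.9 -54.8]
out n 416 mean [618.8  51. ] rc 618.9 50.6 wh 23.8 145.5 long axis deg: rect 95.0 pca 95.0
   case frame [21.   0.5] [21.   0.1]
out n 178 mean [654.1 105.8] rc 654.1 105.7 wh 20.8 69.5 long axis deg: rect 94.9 pca 94.9
   case frame [60.9 52. ] [60.9 51.9]
out n 229 mean [663.2   2.5] rc 663.2 2.8 wh 20.6 91.3 long axis deg: rect 95.2 pca 95.0
   case frame [ 61.1 -51.6] [ 61.1 -51.4]
side
navy n 56 mean [ 402.8 -198.2] rc 403.4 -199.1 wh 8.3 80.1 long axis deg: rect 117.6 pca 117.2
pen n 37 mean [ 527.7 -231.2] rc 528.7 -227.4 wh 9.4 69.1 long axis deg: rect 77.2 pca 77.3
out n 187 mean [653.6 105.1] rc 654.0 104.1 wh 23.2 73.5 long axis deg: rect 93.9 pca 95.5
   case frame [60.4 51.4] [60.7 50.4]
out n 402 mean [551.3 103.3] rc 552.1 104.7 wh 64.6 67.1 long axis deg: rect 136.5 pca 95.3
   case frame [-41.7  58.4] [-40.8  59.8]
out n 381 mean [617.9  52.4] rc 618.1 48.4 wh 27.1 146.0 long axis deg: rect 94.9 pca 95.2
   case frame [20.3  2. ] [20.1 -2. ]
out n 281 mean [561.1 -10.3] rc 561.5 -10.8 wh 47.8 65.6 long axis deg: rect 94.6 pca 96.1
   case frame [-41.7 -55.6] [-41.4 -56.1]
out n 194 mean [662.4   1.9] rc 661.7 0.2 wh 22.1 92.1 long axis deg: rect 93.9 pca 94.5
   case frame [ 60.2 -52.2] [ 59.4 -53.8]
```

```bash
cat > plan.py <<'E'
import sys
from h import *
# x y z mm, yaw deg of tool x (mod 180), offset
s=ctrl.get_state(); M=R.from_rotvec(s['tool_rot']).as_matrix(); p=np.array(s['position'])*1000
x,y,z,yaw=map(float,sys.argv[1:5]); cur=np.degrees(np.arctan2(M[1,0],M[0,0])); d=(yaw-cur+90)%180-90
if len(sys.argv)>5: d+=float(sys.argv[5])
t=-np.radians(d); M2=M@R.from_rotvec([0,0,t]).as_matrix(); v=M2.T@(np.array([x,y,z])-p)
print('t',round(s['time'],2),'pos',p.round(1),'yaw',cur.round(1),'q7',round(s['joint_positions'][6],2),'F',np.round(s['ft_force'],1),'w',round(s['grip_width']*87,1),round(s['grip_force'],1))
print('TURN',t.round(3),'then SHIFT',v.round(1))
E
python3 -m crank '[[[0,0,0,-0.117,0],[0,0,0,-0.117,0],[0,0,0,-0.117,0],[0,0,0,-0.117,0],[0,0,0,-0.117,0],[0,0,0,-0.117,0],[0,0,0,-0.117,0],[0,0,0,-0.117,0],[0,0,0,-0.117,0],[0,0,0,0,0]]]' 20
python3 plan.py 503.5 -412.7 80 83.3
```

```text
time: 0.93
position: [0.2522, -0.5987, 0.2219]
tool_rot: [-2.346, -2.088, -0.001]
ft_force: [0.0, -0.2, 0.3]
grip_width: 0.508
grip_force: 0.0
t 0.93 pos [ 252.2 -598.7  221.9] yaw 83.3 q7 0.97 F [ 0.  -0.2  0.3] w 44.2 0.0
TURN 0.001 then SHIFT [214.  227.9 142. ]
```

```bash
python3 -m crank '[[[26.7,28.5,0,0,0],[26.7,28.5,0,0,0],[26.7,28.5,0,0,0],[26.7,28.5,0,0,0],[26.7,28.5,0,0,0],[26.7,28.5,0,0,0],[26.7,28.5,10,0,0],[26.7,28.5,20,0,0],[0,0,30,0,0],[0,0,30,0,0]]]' >/dev/null
python3 plan.py 503.5 -412.7 3 83.3
```

```text
t 1.77 pos [ 506.3 -411.8  133.4] yaw 83.3 q7 0.43 F [-0.5 -1.1 -0.1] w 43.5 0.0
TURN 0.001 then SHIFT [ -1.2  -3.1 130.4]
```

```bash
python3 -m crank '[[[0,0,30,0,0],[0,0,30,0,0],[0,0,20,0,0],[0,0,0,0,0],[0,0,0,0,0],[0,0,0,0,0]]]' >/dev/null
python3 plan.py 503.5 -412.7 3 83.3; python3 - <<'E'
from h import *
a=snap('top','t1')['pixels']; b=snap('side','s1')['pixels']
A=cv2.resize(a[180:260,340:480],(560,320),interpolation=cv2.INTER_CUBIC);B=cv2.resize(b[80:180,230:350],(384,320))
E
```

```text
t 2.27 pos [ 503.4 -415.8   55.1] yaw 83.1 q7 0.41 F [0.9 0.2 0.2] w 43.7 0.0
TURN -0.004 then SHIFT [ 3.1 -0.4 52.1]
```

```bash
python3 -m crank '[[[3,0,20,0,0],[0,0,20,0,0],[0,0,12,0,0],[0,0,0,0,0],[0,0,0,0,1],[0,0,0,0,1],[0,0,0,0,1],[0,0,0,0,1],[0,0,0,0,1]]]' 25
python3 plan.py 503.5 -412.7 3 83.3
```

```text
time: 3.12
position: [0.503, -0.4124, 0.002]
tool_rot: [2.349, 2.085, -0.0]
ft_force: [-0.2, -0.6, 0.1]
grip_width: 0.208
grip_force: 0.0
t 3.12 pos [ 503.  -412.4    2. ] yaw 83.2 q7 0.39 F [-0.2 -0.6  0.1] w 18.1 0.0
TURN -0.002 then SHIFT [-0.2  0.5 -1. ]
```

```bash
python3 -m crank '[[[0,0,0,0,1],[0,0,0,0,1],[0,0,0,0,1],[0,0,0,0,1],[0,0,0,0,1],[0,0,-10,0,1],[0,0,-30,0,1],[0,0,-40,0,1],[0,0,-40,0,1],[0,0,0,0,1]]]' 25
python3 plan.py 654.0 105.6 90 95; python3 plan.py 654.0 105.6 90 95 180
```

```text
time: 3.95
position: [0.5075, -0.4151, 0.1317]
tool_rot: [2.338, 2.076, 0.004]
ft_force: [2.1, -1.3, 1.6]
grip_width: 0.124
grip_force: 25.0
t 3.95 pos [ 507.5 -415.1  131.7] yaw 83.2 q7 0.42 F [ 2.1 -1.3  1.6] w 10.8 25.0
TURN -0.206 then SHIFT [506.4 190.9  38.4]
t 3.95 pos [ 507.5 -415.1  131.7] yaw 83.2 q7 0.42 F [ 2.1 -1.3  1.6] w 10.8 25.0
TURN -3.348 then SHIFT [-506.4 -190.9   38.4]
```

```bash
python3 -m crank '[[[0,0,0,-0.103,1],[0,0,0,-0.103,1],[36,13.6,0,0,1],[36,13.6,0,0,1],[36,13.6,0,0,1],[36,13.6,0,0,1],[36,13.6,0,0,1],[36,13.6,0,0,1],[36,13.6,0,0,1],[36,13.6,0,0,1]]]' >/dev/null
python3 -m crank '[[[36,13.6,0,0,1],[36,13.6,0,0,1],[36,13.6,0,0,1],[36,13.6,0,0,1],[36,13.6,0,0,1],[36,13.6,0,0,1],[0,0,0,0,1],[0,0,0,0,1],[0,0,0,0,1],[0,0,0,0,1]]]' >/dev/null
python3 plan.py 654.0 105.6 50 95
```

```text
t 5.62 pos [648.9 104.3 121.4] yaw 94.9 q7 -0.3 F [-0.7 -0.2  0.3] w 10.6 25.0
TURN -0.003 then SHIFT [ 1.   5.3 71.4]
```

```bash
python3 -m crank '[[[1,5,30,0,1],[0,0,30,0,1],[0,0,15,0,1],[0,0,5,0,1],[0,0,0,0,1],[0,0,0,0,1],[0,0,0,0,1]]]' 25
python3 plan.py 654.0 105.6 28 95; python3 - <<'E'
from h import *
a=snap('top','t2')['pixels']; b=snap('side','s2')['pixels']
E
```

```text
time: 6.2
position: [0.655, 0.108, 0.0435]
tool_rot: [2.122, 2.314, 0.004]
ft_force: [0.4, 0.3, 0.5]
grip_width: 0.129
grip_force: 25.0
t 6.2 pos [655.  108.   43.5] yaw 95.0 q7 -0.34 F [0.4 0.3 0.5] w 11.2 25.0
TURN -0.001 then SHIFT [-2.3 -1.2 15.5]
```

```bash
python3 -m crank '[[[-2,-1,7,0,1],[0,0,7,0,1],[0,0,0,0,1],[0,0,0,0,1],[0,0,0,0,1],[0,0,0,0,1],[0,0,0,0,1]]]' 25
python3 plan.py 654.0 105.6 27.5 95;
```

```text
time: 6.88
position: [0.6526, 0.1058, 0.0273]
tool_rot: [-2.123, -2.316, 0.001]
ft_force: [0.6, 0.0, -1.1]
grip_width: 0.126
grip_force: 25.0
t 6.88 pos [652.6 105.8  27.3] yaw 95.0 q7 -0.34 F [ 0.6  0.  -1.1] w 10.9 25.0
TURN -0.0 then SHIFT [-0.3  1.4 -0.2]
```

```bash
python3 -m crank '[[[0,1.3,0,0,1],[0,0,0,0,1],[0,0,0,0,0.55],[0,0,0,0,0.55],[0,0,0,0,0.55],[0,0,0,0,0.55],[0,0,-20,0,0.55],[0,0,-40,0,0.5],[0,0,-40,0,0],[0,0,0,0,0]]]' 25
python3 plan.py 404 -199.9 80 119
```

```text
time: 7.72
position: [0.659, 0.1077, 0.1368]
tool_rot: [2.117, 2.31, 0.017]
ft_force: [1.9, 0.7, 1.1]
grip_width: 0.323
grip_force: 0.0
t 7.72 pos [659.  107.7 136.8] yaw 95.0 q7 -0.3 F [1.9 0.7 1.1] w 28.1 0.0
TURN -0.419 then SHIFT [-145.1 -372.9   52.6]
```

```bash
python3 -m crank '[[[0,0,0,-0.105,0],[0,0,0,-0.105,0],[0,0,0,-0.105,0],[0,0,0,-0.105,0],[-12,-31,0,0,0],[-12,-31,0,0,0],[-12,-31,0,0,0],[-12,-31,0,0,0],[-12,-31,0,0,0],[-12,-31,0,0,0]]]' >/dev/null
python3 -m crank '[[[-12,-31,0,0,0],[-12,-31,0,0,0],[-12,-31,0,0,0],[-12,-31,0,0,0],[-12,-31,0,0,0],[-12,-31,0,0,0],[0,0,30,0,0],[0,0,20,0,0],[0,0,0,0,0],[0,0,0,0,0]]]' >/dev/null
python3 -m crank '[[[0,0,0,0,0],[0,0,0,0,0]]]' >/dev/null
python3 plan.py 404 -199.9 3 118.7
```

```text
t 9.55 pos [ 400.2 -200.7   79. ] yaw 119.1 q7 0.9 F [-0.1  0.6  0.7] w 43.5 0.0
TURN 0.007 then SHIFT [-0.9  3.6 76. ]
```

```bash
python3 - <<'E'
from h import *
im=snap('top','t3'); snap('side','s3')
p=im['pixels'].astype(int); r,g,b=p[...,0],p[...,1],p[...,2]
rect(im,(r>110)&(g<70)&(b<80),.034,'red',8,(212,155,305,225))
E
```

```text
red n 57 mean [653.6 105.8] rc 653.6 104.8 wh 7.5 57.3 long axis deg: rect 95.2 pca 96.0
```

Red wax lies on its outline. Now the navy one.

```bash
python3 -m crank '[[[-1,3.5,30,0,0],[0,0,30,0,0],[0,0,16,0,0],[0,0,0,0,0],[0,0,0,0,0],[0,0,0,0,1],[0,0,0,0,1],[0,0,0,0,1],[0,0,0,0,1],[0,0,0,0,1]]]' 25 >/dev/null
python3 plan.py 404 -199.9 3 118.7
python3 -m crank '[[[0,0,0,0,1],[0,0,0,0,1],[0,0,0,0,1],[0,0,0,0,1],[0,0,0,0,1],[0,0,-10,0,1],[0,0,-30,0,1],[0,0,-40,0,1],[0,0,-40,0,1],[0,0,0,0,1]]]' 25 
python3 plan.py 663.1 2.4 50 95
```

```text
t 10.48 pos [ 402.4 -199.9    1.7] yaw 119.0 q7 0.81 F [ 0.2 -0.5  0.1] w 18.1 0.0
TURN 0.006 then SHIFT [-0.7  1.4 -1.3]
time: 11.32
position: [0.4072, -0.2018, 0.1296]
tool_rot: [1.586, 2.696, -0.001]
ft_force: [1.9, -0.3, -1.1]
grip_width: 0.121
grip_force: 25.0
t 11.32 pos [ 407.2 -201.8  129.6] yaw 119.1 q7 0.92 F [ 1.9 -0.3 -1.1] w 10.6 25.0
TURN 0.42 then SHIFT [181.8 271.9  80.9]
```

```bash
python3 -m crank '[[[0,0,0,0.105,1],[0,0,0,0.105,1],[0,0,0,0.105,1],[0,0,0,0.105,1],[18,27.5,0,0,1],[18,27.5,0,0,1],[18,27.5,0,0,1],[18,27.5,0,0,1],[18,27.5,0,0,1],[18,27.5,0,0,1]]]' 25 >/dev/null
python3 -m crank '[[[18,27.5,0,0,1],[18,27.5,0,0,1],[18,27.5,0,0,1],[18,27.5,0,0,1],[0,0,30,0,1],[0,0,20,0,1],[0,0,0,0,1],[0,0,0,0,1],[0,0,0,0,1],[0,0,0,0,1]]]'  >/dev/null
python3 plan.py 663.1 2.4 28 95
```

```text
t 12.98 pos [661.8   3.   73.7] yaw 94.9 q7 -0.19 F [-0.1 -0.4 -1.8] w 11.4 25.0
TURN -0.001 then SHIFT [-0.7  1.1 45.7]
```

```bash
python3 - <<'E'
from h import *
im=snap('side','s4'); print(proj(im,[*ctrl.get_state()['position']]))
snap('top','t4')
E
```

```text
(np.float64(236.67508720462732), np.float64(201.8156353381664))
```

```bash
python3 -m crank '[[[-0.5,1,20,0,1],[0,0,15,0,1],[0,0,10,0,1],[0,0,0,0,1],[0,0,0,0,1],[0,0,0,0,1],[0,0,0,0,1]]]' 25 > /dev/null
python3 plan.py 663.1 2.4 27.3 95
```

```text
t 13.67 pos [661.5   3.   26.2] yaw 95.0 q7 -0.21 F [-0.  -1.   0.4] w 11.0 25.0
TURN -0.0 then SHIFT [-0.7  1.5 -1.1]
```

```bash
python3 -m crank '[[[-0.5,1.2,0,0,1],[0,0,0,0,1],[0,0,0,0,0.55],[0,0,0,0,0.55],[0,0,0,0,0.55],[0,0,0,0,0.55],[0,0,-20,0,0.55],[0,0,-40,0,0.5],[0,0,-40,0,0],[0,0,0,0,0]]]' 25 >/dev/null
python3 plan.py 522.2 -258 80 78.6
```

```text
t 14.5 pos [668.    3.8 135.7] yaw 95.0 q7 -0.17 F [1.9 0.9 1.3] w 28.4 0.0
TURN 0.286 then SHIFT [-285.6  -92.    53.6]
```

```bash
python3 -m crank '[[[0,0,0,0.095,0],[0,0,0,0.095,0],[0,0,0,0.096,0],[-28.5,-8.8,0,0,0],[-28.5,-8.8,0,0,0],[-28.5,-8.8,0,0,0],[-28.5,-8.8,0,0,0],[-28.5,-8.8,0,0,0],[-28.5,-8.8,0,0,0],[-28.5,-8.8,0,0,0]]]' >/dev/null
python3 -m crank '[[[-28.5,-8.8,0,0,0],[-28.5,-8.8,0,0,0],[-28.5,-8.8,0,0,0],[0,0,30,0,0],[0,0,20,0,0],[0,0,0,0,0],[0,0,0,0,0],[0,0,0,0,0],[0,0,0,0,0]]]'  >/dev/null
python3 plan.py 522.2 -258 3 78.6
python3 - <<'E'
from h import *
im=snap('top','t5'); snap('side','s5')
p=im['pixels'].astype(int); r,g,b=p[...,0],p[...,1],p[...,2]
rect(im,(r>110)&(g<70)&(b<80),.034,'red',8,(212,155,305,225))
rect(im,(b>g+8)&(r<110)&(b>r+10),.034,'navy',8,(212,155,305,225))
E
```

```text
t 16.08 pos [ 521.9 -259.2   78.2] yaw 78.7 q7 0.08 F [ 1.8 -0.1  0.5] w 43.5 0.0
TURN 0.001 then SHIFT [ 1.3 -0.1 75.2]
red n 57 mean [653.6 105.8] rc 653.6 104.8 wh 7.5 57.3 long axis deg: rect 95.2 pca 96.0
navy n 78 mean [661.9   2. ] rc 661.9 1.8 wh 7.9 77.0 long axis deg: rect 95.2 pca 95.4
```

```bash
python3 -m crank '[[[1,0,30,0,0],[0,0,30,0,0],[0,0,15,0,0],[0,0,0,0,0],[0,0,0,0,0],[0,0,0,0,1],[0,0,0,0,1],[0,0,0,0,1],[0,0,0,0,1],[0,0,0,0,1]]]' 25 >/dev/null
python3 plan.py 522.2 -258 3 78.6
python3 -m crank '[[[0,0,0,0,1],[0,0,0,0,1],[0,0,0,0,1],[0,0,0,0,1],[0,0,0,0,1],[0,0,-10,0,1],[0,0,-30,0,1],[0,0,-40,0,1],[0,0,-40,0,1],[0,0,0,0,1]]]' 25 
python3 plan.py 618.6 50.8 50 95
```

```text
t 17.02 pos [ 520.6 -258.5    1.7] yaw 78.6 q7 0.03 F [-0.4 -0.7 -0. ] w 17.6 0.0
TURN -0.0 then SHIFT [ 0.8  1.5 -1.3]
time: 17.85
position: [0.5258, -0.2601, 0.1308]
tool_rot: [2.42, 1.982, 0.008]
ft_force: [1.7, -0.8, 0.8]
grip_width: 0.149
grip_force: 25.0
t 17.85 pos [ 525.8 -260.1  130.8] yaw 78.6 q7 0.1 F [ 1.7 -0.8  0.8] w 13.0 25.0
TURN -0.286 then SHIFT [302.2 118.6  79.7]
```

```bash
python3 -m crank '[[[0,0,0,-0.095,1],[0,0,0,-0.095,1],[0,0,0,-0.096,1],[30,12.2,0,0,1],[30,12.2,0,0,1],[30,12.2,0,0,1],[30,12.2,0,0,1],[30,12.2,0,0,1],[30,12.2,0,0,1],[30,12.2,0,0,1]]]' 25 >/dev/null
python3 -m crank '[[[30,12.2,0,0,1],[30,12.2,0,0,1],[30,12.2,0,0,1],[0,0,30,0,1],[0,0,20,0,1],[0,0,0,0,1],[0,0,0,0,1],[0,0,0,0,1],[0,0,0,0,1]]]'  >/dev/null
python3 plan.py 618.6 50.8 28 95
python3 - <<'E'
from h import *
snap('side','s6'); snap('top','t6')
a=cv2.imread('pics/side0.png')
E
```

```text
t 19.43 pos [617.3  50.7  73.4] yaw 94.9 q7 -0.26 F [-0.8 -0.6  0.3] w 12.6 25.0
TURN -0.001 then SHIFT [-0.   1.2 45.4]
```

```bash
python3 -m crank '[[[0,1,20,0,1],[0,0,15,0,1],[0,0,9.5,0,1],[0,0,0,0,1],[0,0,0,0,1],[0,0,0,0,1],[0,0,0,0,1]]]' 25 > /dev/null
python3 plan.py 618.6 50.8 27.3 95
```

```text
t 20.12 pos [616.9  51.1  26.9] yaw 95.0 q7 -0.29 F [ 0.7 -0.3 -1.2] w 13.4 25.0
TURN -0.0 then SHIFT [-0.5  1.6 -0.4]
```

```bash
python3 -m crank '[[[-0.5,1.2,0,0,1],[0,0,0,0,1],[0,0,0,0,0.5],[0,0,0,0,0.5],[0,0,0,0,0.5],[0,0,0,0,0.5],[0,0,-20,0,0.5],[0,0,-40,0,0.5],[0,0,-40,0,0.4],[0,0,0,0,0.4]]]' 25 >/dev/null
python3 -m crank '[[[-30,0,0,0,0.4],[-30,0,0,0,0.4],[-30,0,0,0,0.4],[-30,0,0,0,0.4],[-30,0,0,0,0.4],[-30,0,0,0,0.4],[-30,0,0,0,0.4],[-30,0,0,0,0.4],[0,0,0,0,0.4],[0,0,0,0,0.4]]]' 25 >/dev/null
python3 - <<'E'
from h import *
im=snap('top','t7'); im2=snap('side','s7')
p=im['pixels'].astype(int); r,g,b=p[...,0],p[...,1],p[...,2]
bx=(212,155,305,225)
rect(im,(r>110)&(g<70)&(b<80),.034,'red',8,bx)
rect(im,(b>g+8)&(r<110)&(b>r+10),.034,'navy',8,bx)
rect(im,(r<110)&(r>g+12)&(g<70),.034,'pen',20,bx)
a,s=im['pixels'][:,:,::-1],im2['pixels'][:,:,::-1]
o=np.zeros((600,800,3),np.uint8)
o[:360,:640]=cv2.resize(a[145:235,180:340],(640,360),interpolation=cv2.INTER_CUBIC)
o[360:600,:240]=cv2.resize(s[250:310,240:300],(240,240),interpolation=cv2.INTER_CUBIC)
o[360:600,250:490]=cv2.resize(s[150:210,230:290],(240,240),interpolation=cv2.INTER_CUBIC)
o[360:600,500:800]=cv2.resize(s[280:400,290:440],(300,240))
cv2.imwrite('pics/c3.png',o)
c=np.array([597.9,48.7,0]);A=np.radians(5)
for n,sg in(('L',1),('R',-1)):
    q=c+sg*172*np.array([-np.sin(A),np.cos(A),0])
    print(n,q, [np.round(proj(i,(q+[0,0,38])/1000),1) for i in(im,im2)])
E
```

```text
red n 57 mean [653.6 105.8] rc 653.6 104.8 wh 7.5 57.3 long axis deg: rect 95.2 pca 96.0
navy n 78 mean [661.9   2. ] rc 661.9 1.8 wh 7.9 77.0 long axis deg: rect 95.2 pca 95.4
pen n 32 mean [687.8 159. ] rc 686.3 153.8 wh 5.7 53.7 long axis deg: rect 89.4 pca 91.5
pen n 316 mean [564.9  44.9] rc 596.3 48.3 wh 163.9 239.6 long axis deg: rect 95.0 pca 93.1
pen n 119 mean [617.7  49.1] rc 617.8 50.4 wh 9.1 127.5 long axis deg: rect 95.2 pca 95.0
pen n 43 mean [511.3 178.2] rc 518.5 180.7 wh 23.9 59.3 long axis deg: rect 24.6 pca 12.6
pen n 27 mean [501.6  -5.1] rc 501.6 -5.1 wh 2.5 73.0 long axis deg: rect 94.6 pca 94.3
L [582.90921225 220.04548807   0.        ] [array([198.2, 192.6]), array([265.7, 275.2])]
R [ 612.89078775 -122.64548807    0.        ] [array([320.1, 179.5]), array([257., 182.])]
```

View pics/c3.png

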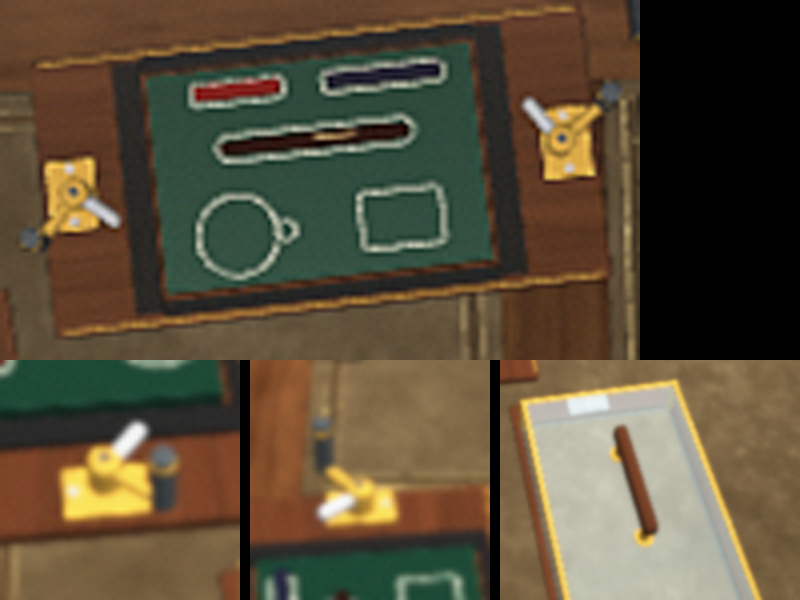

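```bash
python3 - <<'E'
from h import *
im=dict(np.load('pics/t7.npz'));i2=dict(np.load('pics/s7.npz'))
A=np.radians(5);ex=np.array([np.cos(A),np.sin(A)]);ey=np.array([-np.sin(A),np.cos(A)]);c=np.array([597.9,48.7])
for n,sg,uv,us in(('L',1,(188.2,204.2),(240+163/4,250+(455-360)/4)),('R',-1,(332.3,168.3),(230+(322-250)/4,150+(425-360)/4))):
    pv=c+sg*172*ey
    for i,q in((im,uv),(i2,us)):
        g=ray(i,*q,.072)[:2]*1000; d=(g-pv)*sg; print(n,pv.round(1),'grip',g.round(1),'r',np.linalg.norm(d).round(1),'ang',np.degrees(np.arctan2(-d@ex,d@ey)).round(1))
    for a in np.radians([0,20,38,90]):
        print('  ',np.degrees(a).round(),(pv+sg*42*(np.cos(a)*ey-np.sin(a)*ex)).round(1))
E
python3 plan.py 640 -155 100 130
```

```text
L [582.9 220. ] grip [548.1 241.9] r 41.1 ang 52.9
L [582.9 220. ] grip [548.  243.2] r 41.9 ang 51.5
   0.0 [579.2 261.9]
   20.0 [565.2 258.1]
   38.0 [554.3 250.8]
   90.0 [541.1 216.4]
R [ 612.9 -122.6] grip [ 638.7 -153.9] r 40.6 ang 34.6
R [ 612.9 -122.6] grip [ 638.9 -154. ] r 40.7 ang 34.7
   0.0 [ 616.6 -164.5]
   20.0 [ 630.6 -160.7]
   38.0 [ 641.5 -153.4]
   90.0 [ 654.7 -119. ]
t 21.88 pos [ 639.2 -187.1  126.9] yaw 95.0 q7 0.14 F [-0.4  0.2 -0.2] w 26.2 0.0
TURN -0.61 then SHIFT [24.1 21.2 26.9]
```

```bash
python3 -m crank '[[[0,0,0,-0.101,0.3],[0,0,0,-0.101,0.3],[0,0,0,-0.101,0.3],[0,0,0,-0.101,0.3],[0,0,0,-0.1,0.3],[0,0,0,-0.1,0.3],[0,0,0,0,0.3],[0,0,0,0,0.3]]]' 25 >/dev/null
python3 plan.py 638.8 -154 90 129.6
```

```text
t 22.55 pos [ 639.4 -186.5  127.2] yaw 129.6 q7 0.7 F [ 0.9 -0.1  0.2] w 30.4 0.0
TURN -0.001 then SHIFT [25.4 20.3 37.2]
```

```bash
python3 -m crank '[[[12,10,0,0,0.3],[13.4,10,10,0,0.3],[0,0,20,0,0.3],[0,0,0,0,0.3],[0,0,0,0,0.3],[0,0,0,0,0.3]]]' 25 >/dev/null
python3 plan.py 638.8 -154 45 129.6
```

```text
t 23.05 pos [ 638.7 -155.9   97.7] yaw 129.5 q7 0.65 F [-0.5  1.1 -0.7] w 30.4 0.0
TURN -0.001 then SHIFT [ 1.5  1.3 52.7]
```

```bash
python3 -m crank '[[[1.5,1.3,12,0,0.3],[0,0,15,0,0.3],[0,0,13,0,0.3],[0,0,12,0,0.3],[0,0,0,0,0.3],[0,0,0,0,0.3],[0,0,0,0,0.3]]]' 25 >/dev/null
python3 plan.py 638.8 -154 45 129.6
python3 -m crank '[[[0,-4.2,0,0.1,0.3],[0,-4.2,0,0.1,0.3],[0,-4.2,0,0.1,0.3],[0,-4.2,0,0.1,0.3],[0,-4.2,0,0.1,0.3],[0,-4.2,0,0.1,0.3],[0,-3,0,0,0.3],[0,-2,0,0,0.3],[0,0,0,0,0.3],[0,0,0,0,0.3]]]'
python3 plan.py 616.6 -164.5 45 95
```

```text
t 23.63 pos [ 638.6 -153.9   45. ] yaw 129.6 q7 0.62 F [0.6 0.  1.3] w 30.3 0.0
TURN -0.0 then SHIFT [-0.2  0.1  0. ]
time: 24.47
position: [0.6116, -0.1654, 0.0457]
tool_rot: [2.116, 2.321, 0.001]
ft_force: [1.6, 0.2, 1.2]
grip_width: 0.35
grip_force: 0.8
t 24.47 pos [ 611.6 -165.4   45.7] yaw 95.3 q7 0.1 F [1.6 0.2 1.2] w 30.4 0.8
TURN 0.005 then SHIFT [0.4 5.1 0.7]
```

```bash
python3 -m crank '[[[0,3,0,0,0.3],[0,0,-30,0,0.3],[0,0,-40,0,0.3],[0,0,-40,0,0.3],[0,0,0,-0.1,0.3],[0,0,0,-0.1,0.3],[0,0,0,-0.1,0.3],[0,0,0,-0.1,0.3],[0,0,0,-0.1,0.3],[0,0,0,-0.1,0.3]]]' 25 >/dev/null
python3 -m crank '[[[0,0,0,-0.1,0.3],[0,0,0,-0.1,0.3],[0,0,0,-0.1,0.3],[0,0,0,0,0.3],[0,0,0,0,0.3]]]' >/dev/null
python3 plan.py 548 242.5 95 147
```

```text
t 25.72 pos [ 613.6 -164.6  154.6] yaw 146.7 q7 0.99 F [0.5 0.1 0.2] w 30.5 0.0
TURN -0.006 then SHIFT [276.7 305.7  60. ]
```

```bash
python3 -m crank '[[[23,25.5,0,0,0.3],[23,25.5,0,0,0.3],[23,25.5,0,0,0.3],[23,25.5,0,0,0.3],[23,25.5,0,0,0.3],[23,25.5,0,0,0.3],[23,25.5,0,0,0.3],[23,25.5,0,0,0.3],[23,25.5,0,0,0.3],[23,25.5,0,0,0.3]]]' 25 >/dev/null
python3 -m crank '[[[23,25.5,10,0,0.3],[23,25.5,20,0,0.3],[0,0,20,0,0.3],[0,0,10,0,0.3],[0,0,0,0,0.3],[0,0,0,0,0.3],[0,0,0,0,0.3],[0,0,0,0,0.3]]]' >/dev/null
python3 plan.py 548 242.5 45 147
```

```text
t 27.22 pos [552.1 241.4  96.3] yaw 146.6 q7 0.25 F [-0.2 -0.   0.8] w 30.4 0.0
TURN -0.007 then SHIFT [ 4.1 -1.4 51.3]
```

```bash
python3 -m crank '[[[4,-1.4,12,-0.007,0.3],[0,0,15,0,0.3],[0,0,13,0,0.3],[0,0,11,0,0.3],[0,0,0,0,0.3],[0,0,0,0,0.3],[0,0,0,0,0.3]]]' 25 >/dev/null
python3 plan.py 548 242.5 45 147
python3 -m crank '[[[0,4.2,0,0.1,0.3],[0,4.2,0,0.1,0.3],[0,4.2,0,0.1,0.3],[0,4.2,0,0.1,0.3],[0,4.2,0,0.1,0.3],[0,4.2,0,0.1,0.3],[0,4.2,0,0.1,0.3],[0,4.2,0,0.1,0.3],[0,4.2,0,0.1,0.3],[0,3,0,0,0.3]]]'
python3 -m crank '[[[0,2,0,0,0.3],[0,0,0,0,0.3],[0,0,0,0,0.3]]]' >/dev/null
python3 plan.py 579.2 261.9 45 95
```

```text
t 27.8 pos [546.7 243.8  44. ] yaw 147.2 q7 0.22 F [0.9 0.2 0.1] w 30.3 0.0
TURN 0.003 then SHIFT [-1.8 -0.3 -1. ]
time: 28.63
position: [0.5795, 0.2651, 0.0446]
tool_rot: [-2.112, -2.325, -0.0]
ft_force: [-3.2, 1.3, 0.9]
grip_width: 0.349
grip_force: 1.3
t 28.88 pos [581.9 265.   44.3] yaw 95.7 q7 -0.62 F [-0.6  0.9 -0. ] w 30.3 0.5
TURN 0.013 then SHIFT [-2.8 -2.9 -0.7]
```

```bash
python3 -m crank '[[[0,-3,0,0,0.3],[0,0,-30,0,0.3],[0,0,-40,0,0.3],[0,0,-40,0,0],[0,0,-30,0,0],[-30,-10,0,0,0],[-30,-10,0,0,0],[-30,-10,0,0,0],[-30,-10,0,0,0],[0,0,0,0,0]]]' 25 >/dev/null
python3 - <<'E'
from h import *
im=snap('top','t8'); im2=snap('side','s8')
for n,i in(('top',im),('side',im2)):
    p=i['pixels'].astype(int); r,g,b=p[...,0],p[...,1],p[...,2]
    bx=(90,235,172,285) if n=='top' else (325,300,395,385)
    rect(i,(r<140)&(r>g+25)&(g<100),.090,n+' handle',20,bx)
    # brass upper edge of walls z=.05
    bx=(70,212,196,305) if n=='top' else (295,285,425,420)
    rect(i,(r>170)&(g>120)&(b<110),.050,n+' brass',20,bx)
a,s=im['pixels'][:,:,::-1],im2['pixels'][:,:,::-1]
o=np.zeros((600,800,3),np.uint8)
o[:400,:]=cv2.resize(a[145:315,60:400],(800,400),interpolation=cv2.INTER_CUBIC)
o[400:600,:240]=cv2.resize(s[250:300,240:300],(240,200),interpolation=cv2.INTER_CUBIC)
o[400:600,250:490]=cv2.resize(s[150:200,230:290],(240,200),interpolation=cv2.INTER_CUBIC)
o[400:600,500:800]=cv2.resize(s[270:420,290:470],(300,200))
cv2.imwrite('pics/c4.png',o)
E
```

```text
top handle n 161 mean [402.8 410.3] rc 402.9 409.4 wh 11.1 107.7 long axis deg: rect 97.7 pca 97.5
top brass n 481 mean [400.4 410.6] rc 402.5 410.8 wh 173.9 251.5 long axis deg: rect 97.9 pca 96.6
side handle n 344 mean [404.1 418. ] rc 405.7 416.9 wh 15.5 113.5 long axis deg: rect 97.8 pca 97.6
side brass n 1027 mean [394.5 432.2] rc 402.8 409.7 wh 179.3 255.4 long axis deg: rect 97.8 pca 96.2
side brass n 30 mean [397.2 456.7] rc 397.4 456.0 wh 11.5 13.9 long axis deg: rect 144.7 pca 144.8
```

View pics/c4.png

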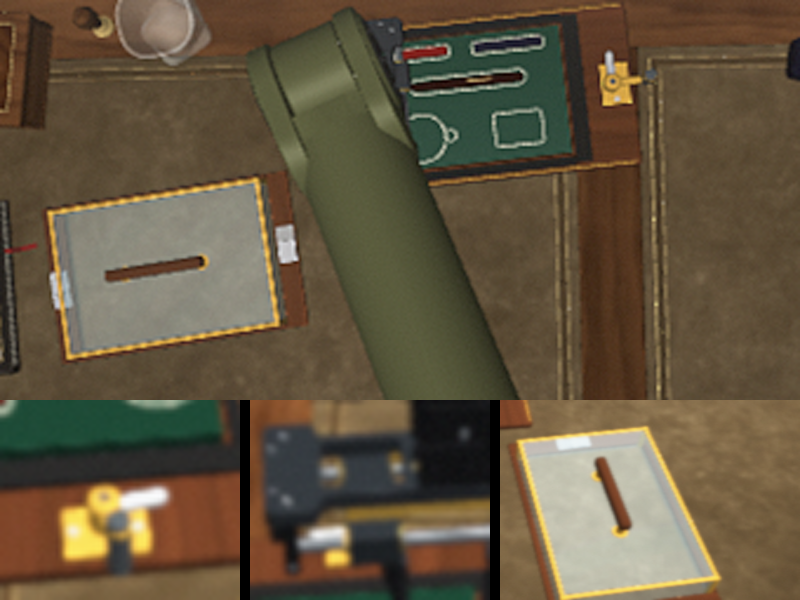

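```bash
python3 plan.py 402.8 410.2 110 97.8
```

```text
t 29.82 pos [551.2 138.5 184.4] yaw 95.4 q7 -0.32 F [-0.3 -0.2  0. ] w 43.5 0.0
TURN -0.042 then SHIFT [ 289.4 -110.2   73.7]
```

```bash
python3 -m crank '[[[0,0,0,-0.042,0],[29,-11,0,0,0],[29,-11,0,0,0],[29,-11,0,0,0],[29,-11,0,0,0],[29,-11,0,0,0],[29,-11,0,0,0],[29,-11,0,0,0],[29,-11,0,0,0],[29,-11,0,0,0]]]' 40 >/dev/null
python3 -m crank '[[[29,-11,0,0,0],[0,0,20,0,0],[0,0,20,0,0],[0,0,20,0,0],[0,0,0,0,0],[0,0,0,0,0],[0,0,0,0,0],[0,0,0,0,0]]]' >/dev/null
python3 plan.py 402.8 410.2 62 97.8
python3 - <<'E'
from h import *
im=snap('top','t9'); im2=snap('side','s9')
for n,i in(('top',im),('side',im2)):
    p=i['pixels'].astype(int); r,g,b=p[...,0],p[...,1],p[...,2]
    bx=(70,212,196,305) if n=='top' else (295,285,425,420)
    rect(i,(r>170)&(g>120)&(b<110),.050,n+' brass',20,bx)
p=ctrl.get_state()['position'];print(proj(im2,p))
s=im2['pixels'][:,:,::-1]
cv2.imwrite('pics/c5.png',cv2.resize(s[210:420,270:480],(600,600),interpolation=cv2.INTER_CUBIC))
E
```

```text
t 31.32 pos [401.9 413.9 125.6] yaw 98.0 q7 -0.92 F [ 0.4 -0.4 -0.1] w 43.6 0.0
TURN 0.004 then SHIFT [-3.9  0.3 63.6]
top brass n 272 mean [410.  329.1] rc 409.7 359.3 wh 147.5 174.0 long axis deg: rect 8.0 pca 7.7
top brass n 27 mean [457. 542.] rc 455.2 542.3 wh 8.3 30.5 long axis deg: rect 0.3 pca 4.9
side brass n 796 mean [401.3 466.2] rc 403.2 410.0 wh 179.2 255.1 long axis deg: rect 97.9 pca 140.7
side brass n 31 mean [397.3 456. ] rc 397.3 455.1 wh 11.4 14.2 long axis deg: rect 135.7 pca 134.1
(np.float64(360.48910365355994), np.float64(327.7096098943945))
```

View pics/c5.png

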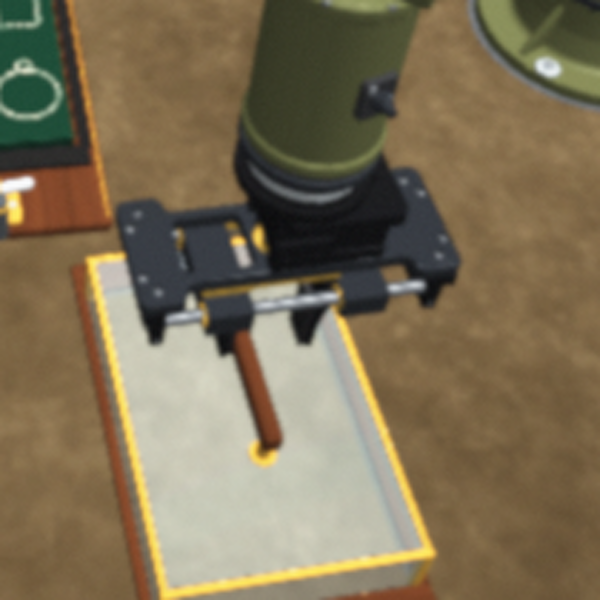

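```bash
python3 -m crank '[[[-3.9,0.3,15,0.004,0],[0,0,15,0,0],[0,0,15,0,0],[0,0,10,0,0],[0,0,8.5,0,0],[0,0,0,0,0],[0,0,0,0,0],[0,0,0,0,0]]]' 50
python3 plan.py 402.8 410.2 62 97.8
python3 -m crank '[[[0,0,0,0,1],[0,0,0,0,1],[0,0,0,0,1],[0,0,0,0,1],[0,0,0,0,1],[0,0,0,0,1],[0,0,0,0,1],[0,0,0,0,1],[0,0,0,0,1],[0,0,0,0,1]]]' 55
python3 -m crank '[[[0,0,0,0,1],[0,0,0,0,1],[0,0,0,0,1],[0,0,-5,0,1],[0,0,-10,0,1],[0,0,-10,0,1],[0,0,0,0,1],[0,0,0,0,1],[0,0,0,0,1]]]' 55
```

```text
time: 32.08
position: [0.4026, 0.4095, 0.0614]
tool_rot: [2.065, 2.367, 0.002]
ft_force: [0.4, -0.3, 0.0]
grip_width: 0.503
grip_force: 0.0
t 32.08 pos [402.6 409.5  61.4] yaw 97.8 q7 -0.96 F [ 0.4 -0.3  0. ] w 43.8 0.0
TURN -0.0 then SHIFT [ 0.7  0.3 -0.6]
time: 32.92
position: [0.4025, 0.409, 0.0607]
tool_rot: [2.065, 2.367, 0.001]
ft_force: [1.2, 0.5, 1.2]
grip_width: 0.153
grip_force: 55.0
time: 33.67
position: [0.4021, 0.4087, 0.0856]
tool_rot: [2.065, 2.367, -0.0]
ft_force: [0.4, -0.5, -3.2]
grip_width: 0.15
grip_force: 55.0
```

```bash
python3 -m crank '[[[0,0,-15,0,1],[0,0,-20,0,1],[0,0,-20,0,1],[0,0,-20,0,1],[0,0,-20,0,1],[0,0,-10,0,1],[0,0,0,0.024,1],[0,0,0,0.024,1],[0,0,0,0,1],[0,0,0,0,1]]]' 55
python3 plan.py 597.3 47.6 150 95
```

```text
time: 34.5
position: [0.4016, 0.4081, 0.1888]
tool_rot: [-2.121, -2.317, 0.004]
ft_force: [0.5, 0.1, -2.1]
grip_width: 0.153
grip_force: 55.0
t 34.5 pos [401.6 408.1 188.8] yaw 95.0 q7 -0.92 F [ 0.5  0.1 -2.1] w 13.3 55.0
TURN 0.001 then SHIFT [-376.1  163.6   39.1]
```

```bash
python3 -m crank '[[[-10,4,0,0,1],[-22,9.6,0,0,1],[-22,9.6,0,0,1],[-22,9.6,0,0,1],[-22,9.6,0,0,1],[-22,9.6,0,0,1],[-22,9.6,0,0,1],[-22,9.6,0,0,1],[-22,9.6,0,0,1],[-22,9.6,0,0,1]]]' 55 >/dev/null
python3 -m crank '[[[-22,9.6,0,0,1],[-22,9.6,0,0,1],[-22,9.6,0,0,1],[-22,9.6,0,0,1],[-22,9.6,0,0,1],[-22,9.6,0,0,1],[-22,9.6,0,0,1],[-14,6,0,0,1],[0,0,0,0,1],[0,0,0,0,1]]]' 55 >/dev/null
python3 -m crank '[[[0,0,0,0,1],[0,0,0,0,1],[0,0,0,0,1]]]' 55
python3 plan.py 597.3 47.6 150 95
python3 - <<'E'
from h import *
im=snap('top','t10'); im2=snap('side','s10')
z=ctrl.get_state()['position'][2]-.062
for n,i in(('top',im),('side',im2)):
    p=i['pixels'].astype(int); r,g,b=p[...,0],p[...,1],p[...,2]
    bx=(190,130,330,240) if n=='top' else (190,150,340,310)
    rect(i,(r>170)&(g>120)&(b<110),z+.05,n+' brass',20,bx)
o=np.zeros((420,800,3),np.uint8)
o[:,:400]=cv2.resize(im['pixels'][130:270,190:323,::-1],(400,420))
o[:,400:]=cv2.resize(im2['pixels'][150:318,190:350,::-1],(400,420))
cv2.imwrite('pics/c6.png',o)
E
```

```text
time: 36.42
position: [0.5977, 0.0503, 0.1906]
tool_rot: [-2.118, -2.32, -0.0]
ft_force: [0.4, 0.9, -2.6]
grip_width: 0.152
grip_force: 55.0
t 36.42 pos [597.7  50.3 190.6] yaw 95.2 q7 -0.17 F [ 0.4  0.9 -2.6] w 13.2 55.0
TURN 0.003 then SHIFT [-2.7 -0.6 40.6]
top brass n 210 mean [610.8 -57.2] rc 604.6 -37.7 wh 71.4 174.4 long axis deg: rect 5.7 pca 9.7
top brass n 203 mean [574.2 164.5] rc 588.3 143.1 wh 70.7 174.0 long axis deg: rect 5.4 pca 11.6
top brass n 163 mean [ 591.2 -114.1] rc 592.6 -115.6 wh 35.3 42.5 long axis deg: rect 4.2 pca 176.1
top brass n 102 mean [564.8 206.1] rc 564.7 205.8 wh 22.7 40.4 long axis deg: rect 178.8 pca 6.0
side brass n 30 mean [672.4 -69.4] rc 672.5 -67.6 wh 11.7 44.8 long axis deg: rect 10.7 pca 10.6
side brass n 181 mean [512.3  89.6] rc 510.0 64.1 wh 56.0 224.8 long axis deg: rect 81.1 pca 89.6
side brass n 119 mean [667.9 123.3] rc 658.2 72.0 wh 54.3 222.6 long axis deg: rect 96.8 pca 102.1
side brass n 28 mean [593.   93.2] rc 593.0 91.8 wh 11.7 17.8 long axis deg: rect 91.6 pca 78.1
side brass n 32 mean [501.3 329.1] rc 501.6 328.2 wh 3.1 48.6 long axis deg: rect 95.0 pca 94.9
side brass n 157 mean [584.8 343.5] rc 586.4 342.1 wh 24.3 42.8 long axis deg: rect 80.8 pca 74.9
side brass n 42 mean [560.6 349.6] rc 562.8 347.8 wh 13.2 25.5 long axis deg: rect 89.7 pca 91.7
```

View pics/c6.png

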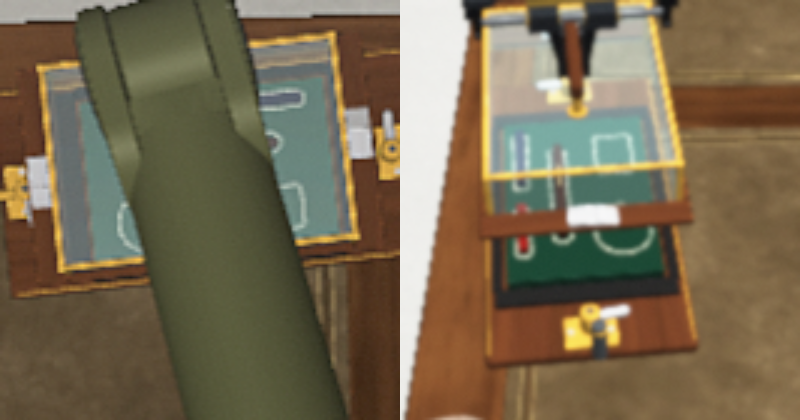

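```bash
python3 -m crank '[[[-3.2,0,10,0.003,1],[0,0,15,0,1],[0,0,15,0,1],[0,0,15,0,1],[0,0,10,0,1],[0,0,0,0,1],[0,0,0,0,1],[0,0,0,0,1]]]' 55
python3 plan.py 598 47 82 95
python3 - <<'E'
from h import *
im=snap('top','t11'); im2=snap('side','s11')
z=ctrl.get_state()['position'][2]-.0615
out=[]
for n,i in(('top',im),('side',im2)):
    p=i['pixels'].astype(int); r,g,b=p[...,0],p[...,1],p[...,2]
    bx=(190,140,330,240) if n=='top' else (200,170,330,300)
    rect(i,(r>170)&(g>120)&(b<110),z+.05,n+' brass',40,bx)
o=np.zeros((420,800,3),np.uint8)
o[:,:400]=cv2.resize(im['pixels'][130:270,190:323,::-1],(400,420))
o[:,400:]=cv2.resize(im2['pixels'][170:310,200:333,::-1],(400,420))
cv2.imwrite('pics/c7.png',o)
E
```

```text
time: 37.18
position: [0.5991, 0.0457, 0.1263]
tool_rot: [2.124, 2.313, 0.001]
ft_force: [0.4, 0.4, -3.0]
grip_width: 0.159
grip_force: 55.0
t 37.18 pos [599.1  45.7 126.3] yaw 94.9 q7 -0.19 F [ 0.4  0.4 -3. ] w 13.8 55.0
TURN -0.002 then SHIFT [ 1.4 -1.  44.3]
top brass n 180 mean [614.7 -62.5] rc 607.4 -49.1 wh 69.2 178.7 long axis deg: rect 11.1 pca 10.4
top brass n 189 mean [575.5 159. ] rc 590.3 135.3 wh 77.1 174.0 long axis deg: rect 5.0 pca 11.6
top brass n 161 mean [ 599.1 -119.8] rc 600.7 -121.4 wh 37.1 44.8 long axis deg: rect 4.2 pca 176.0
top brass n 133 mean [574.4 213.7] rc 572.5 213.0 wh 31.6 45.1 long axis deg: rect 178.8 pca 164.8
side brass n 183 mean [516.1  92.9] rc 513.4 70.2 wh 66.9 220.9 long axis deg: rect 77.5 pca 86.7
side brass n 123 mean [662.6 124. ] rc 676.8 85.8 wh 68.8 221.1 long axis deg: rect 113.3 pca 105.9
side brass n 158 mean [587.9 295. ] rc 589.6 293.4 wh 26.7 47.1 long axis deg: rect 80.8 pca 74.6
side brass n 41 mean [561.1 302. ] rc 563.6 299.7 wh 14.5 28.1 long axis deg: rect 89.7 pca 90.7
```

View pics/c7.png

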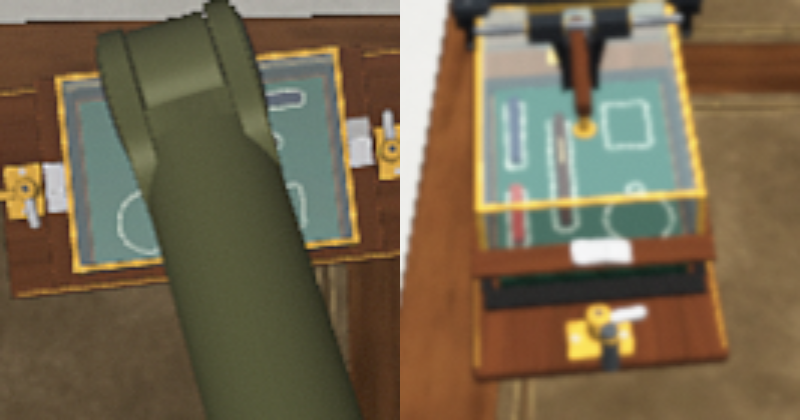

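```bash
python3 -m crank '[[[0,0,10,0,1],[0,0,10,0,1],[0,0,10,0,1],[0,0,5,0,1],[0,0,0,0,1],[0,0,0,0,1],[0,0,0,0,1],[0,0,0,0,1]]]' 55
python3 - <<'E'
from h import *
im=snap('top','t12'); im2=snap('side','s12')
z=ctrl.get_state()['position'][2]-.0615
for n,i in(('top',im),):
    p=i['pixels'].astype(int); r,g,b=p[...,0],p[...,1],p[...,2]
    rect(i,(r>170)&(g>120)&(b<110),z+.05,n+' brass L',40,(206,130,260,240))
    rect(i,(r>170)&(g>120)&(b<110),z+.05,n+' brass R',40,(260,130,312,240))
o=np.zeros((420,800,3),np.uint8)
o[:,:400]=cv2.resize(im['pixels'][130:270,190:323,::-1],(400,420))
o[:,400:]=cv2.resize(im2['pixels'][170:310,200:333,::-1],(400,420))
cv2.imwrite('pics/c8.png',o)
E
```

```text
time: 37.95
position: [0.599, 0.0456, 0.0911]
tool_rot: [2.125, 2.313, 0.001]
ft_force: [-0.0, 1.2, -2.6]
grip_width: 0.152
grip_force: 55.0
top brass L n 185 mean [576.3 157.5] rc 590.4 133.9 wh 79.2 174.3 long axis deg: rect 5.2 pca 12.5
top brass R n 184 mean [616.7 -62.4] rc 605.8 -44.1 wh 72.2 175.3 long axis deg: rect 7.0 pca 11.5
```

View pics/c8.png

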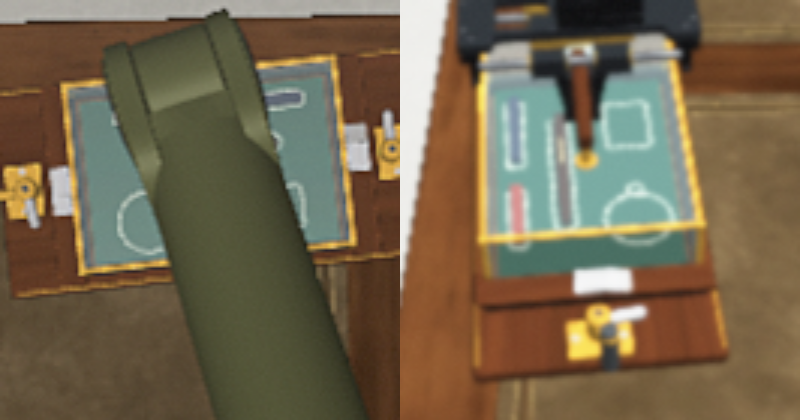

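```bash
python3 -m crank '[[[1.5,0,0,0,1],[0,0,3,0,1],[0,0,3,0,1],[0,0,2,0,1],[0,0,0,0,1],[0,0,0,0,1]]]' 55
python3 -m crank '[[[0,0,1,0,1],[0,0,1,0,1],[0,0,0,0,1],[0,0,0,0,1],[0,0,0,0,1]]]' 55
```

```text
time: 38.55
position: [0.5981, 0.0469, 0.0822]
tool_rot: [-2.125, -2.313, 0.001]
ft_force: [-0.5, 0.3, -1.6]
grip_width: 0.153
grip_force: 55.0
time: 38.97
position: [0.5985, 0.047, 0.0807]
tool_rot: [2.125, 2.314, 0.0]
ft_force: [-0.4, -0.5, -1.6]
grip_width: 0.153
grip_force: 55.0
```

```bash
python3 -m crank '[[[0,0,0.7,0,1],[0,0,0.5,0,1],[0,0,0,0,1],[0,0,0,0,1],[0,0,0,0,1]]]' 55
python3 -m crank '[[[0,0,0,0,0.4],[0,0,0,0,0.4],[0,0,0,0,0.4],[0,0,0,0,0.4],[0,0,-15,0,0.4],[0,0,-40,0,0.4],[0,0,-40,0,0.4],[-35,0,0,0,0.4],[-35,0,0,0,0.4],[-35,0,0,0,0.4]]]' 55
python3 -m crank '[[[-35,0,0,0,0.4],[-35,0,0,0,0.4],[0,0,0,0,0.4],[0,0,0,0,0.4]]]' 55
python3 - <<'E'
from h import *
im=snap('top','t13'); im2=snap('side','s13')
p=im['pixels'].astype(int); r,g,b=p[...,0],p[...,1],p[...,2]
rect(im,(r>170)&(g>120)&(b<110),.07,'brass L',40,(206,130,260,240))
rect(im,(r>170)&(g>120)&(b<110),.07,'brass R',40,(260,130,312,240))
o=np.zeros((420,800,3),np.uint8)
o[:,:400]=cv2.resize(im['pixels'][130:270,190:323,::-1],(400,420))
o[:,400:]=cv2.resize(im2['pixels'][170:310,200:333,::-1],(400,420))
cv2.imwrite('pics/c9.png',o)
E
```

```text
time: 39.38
position: [0.5986, 0.047, 0.0799]
tool_rot: [2.125, 2.313, 0.0]
ft_force: [-3.2, -0.4, 4.4]
grip_width: 0.152
grip_force: 55.0
time: 40.22
position: [0.608, -0.0582, 0.1755]
tool_rot: [2.121, 2.314, 0.002]
ft_force: [0.3, -0.5, 0.5]
grip_width: 0.299
grip_force: 0.0
time: 40.55
position: [0.6128, -0.131, 0.1736]
tool_rot: [-2.132, -2.307, 0.002]
ft_force: [0.2, 1.0, -1.3]
grip_width: 0.306
grip_force: 0.0
brass L n 256 mean [591.3 136.1] rc 592.2 106.8 wh 135.9 173.8 long axis deg: rect 4.9 pca 179.3
brass R n 256 mean [600.7 -40.1] rc 602.6 -11.2 wh 130.1 174.3 long axis deg: rect 4.8 pca 179.8
```

View pics/c9.png

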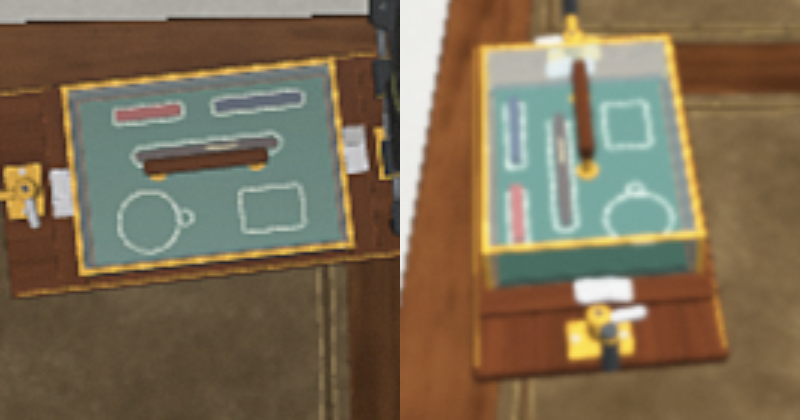

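```bash
python3 plan.py 618.3 -164.4 95 95
```

```text
t 40.65 pos [ 613.2 -126.1  174. ] yaw 94.9 q7 0.11 F [0.9 1.2 0.3] w 25.9 0.0
TURN -0.001 then SHIFT [-38.6   1.7  79. ]
```

```bash
python3 - <<'E'
from h import *
i2=dict(np.load('pics/s13.npz')); im=dict(np.load('pics/t13.npz'))
p=i2['pixels'].astype(int)
for sg,n,b in((1,'L',(250,270,300,305)),):
    m=(p.sum(2)<190)&(p[...,2]>=p[...,0]-6)
    k=np.zeros(m.shape,np.uint8);k[b[1]:b[3],b[0]:b[2]]=1
    vv,uu=np.where(m&(k>0)); print(n,len(uu),uu.min(),uu.max(),vv.min(),vv.max())
    v=vv.min(); print(ray(i2,uu[vv<v+3].mean(),v,.073))
E
```

```text
L 24 268 271 286 292
[0.57369748 0.27717932 0.073     ]
```

```bash
python3 -m crank '[[[-19,1,0,0,0.3],[-19.6,0.7,10,0,0.3],[0,0,30,0,0.3],[0,0,30,0,0.3],[0,0,6,0,0.3],[0,0,0,0,0.3],[0,0,0,0,0.3],[0,0,0,0,0.3]]]' 30 >/dev/null
python3 plan.py 618.3 -164.4 45 95
```

```text
t 41.32 pos [ 619.8 -164.7  100.6] yaw 95.0 q7 0.15 F [0.2 1.  0.6] w 30.2 0.0
TURN -0.001 then SHIFT [ 0.5 -1.7 55.6]
```

```bash
python3 -m crank '[[[0.5,-1.7,15,0,0.3],[0,0,15,0,0.3],[0,0,13,0,0.3],[0,0,12,0,0.3],[0,0,0,0,0.3],[0,0,0,0,0.3]]]' 30 
python3 plan.py 618.3 -164.4 45 95
python3 -m crank '[[[0,4.2,0,-0.1,0.3],[0,4.2,0,-0.1,0.3],[0,4.2,0,-0.1,0.3],[0,4.2,0,-0.1,0.3],[0,4.2,0,-0.1,0.3],[0,4.2,0,-0.1,0.3],[0,4.2,0,-0.1,0.3],[0,0,0,0,0.3],[0,0,0,0,0.3]]]'
```

```text
time: 41.82
position: [0.6163, -0.1651, 0.0432]
tool_rot: [-2.124, -2.314, 0.0]
ft_force: [0.2, 0.4, 0.7]
grip_width: 0.352
grip_force: 0.0
t 41.82 pos [ 616.3 -165.1   43.2] yaw 94.9 q7 0.12 F [0.2 0.4 0.7] w 30.7 0.0
TURN -0.002 then SHIFT [ 0.6  2.  -1.8]
time: 42.57
position: [0.6439, -0.1547, 0.0443]
tool_rot: [1.206, 2.899, 0.001]
ft_force: [-0.0, 0.4, 0.1]
grip_width: 0.349
grip_force: 0.0
```

```bash
python3 -m crank '[[[0.4,4.2,0,-0.1,0.3],[0.4,4.2,0,-0.1,0.3],[0.4,4.2,0,-0.1,0.3],[0.4,4.2,0,-0.1,0.3],[0.4,4.2,0,-0.1,0.3],[0.4,4.2,0,-0.1,0.3],[0.4,4.2,0,-0.1,0.3],[0,0,0,0,0.3],[0,0,0,0,0.3]]]'
python3 plan.py 654.7 -119 45 185
```

```text
time: 43.32
position: [0.6556, -0.1312, 0.0443]
tool_rot: [0.142, 3.135, -0.006]
ft_force: [1.3, -3.6, -1.4]
grip_width: 0.349
grip_force: 2.1
t 43.32 pos [ 655.6 -131.2   44.3] yaw 174.8 q7 1.33 F [ 1.3 -3.6 -1.4] w 30.4 2.1
TURN -0.178 then SHIFT [-0.1 12.2 -0.7]
```

```bash
python3 -m crank '[[[0,2.5,0,-0.1,0.3],[0,2.5,0,-0.07,0.3],[0,1.5,0,0,0.3],[0,0,0,0,0.3],[0,0,0,0,0.3]]]'
python3 -m crank '[[[0,1.5,0,0,0.3],[0,0,0,0,0.3],[0,0,0,0,0.3]]]'
```

```text
time: 43.73
position: [0.656, -0.1253, 0.0443]
tool_rot: [-0.124, 3.135, -0.008]
ft_force: [2.9, -5.9, -1.5]
grip_width: 0.351
grip_force: 2.7
time: 43.98
position: [0.6563, -0.1245, 0.0443]
tool_rot: [-0.123, 3.134, -0.009]
ft_force: [4.9, -6.1, -2.5]
grip_width: 0.352
grip_force: 3.3
```

```bash
python3 -m crank '[[[0,1.5,0,0,0.3],[0,1,0,0,0.3],[0,0,0,0,0.3],[0,0,0,0,0.3]]]'
python3 -m crank '[[[0,1.5,0,0,0.3],[0,0.5,0,0,0.3],[0,0,0,0,0.3],[0,0,0,0,0.3]]]'
```

```text
time: 44.32
position: [0.6566, -0.1228, 0.0446]
tool_rot: [-0.122, 3.133, -0.01]
ft_force: [5.0, -6.8, -2.7]
grip_width: 0.353
grip_force: 3.8
time: 44.65
position: [0.6567, -0.1212, 0.0447]
tool_rot: [-0.122, 3.133, -0.011]
ft_force: [6.2, -7.8, -2.4]
grip_width: 0.348
grip_force: 4.2
```

```bash
python3 - <<'E'
from h import *
im=snap('top','t14'); im2=snap('side','s14')
print(proj(im2,[.6547,-.119,.0755]),proj(im2,ctrl.get_state()['position']))
o=np.zeros((600,800,3),np.uint8)
o[:,:400]=cv2.resize(im['pixels'][120:240,280:360,::-1],(400,600))
o[:,400:]=cv2.resize(im2['pixels'][120:240,200:280,::-1],(400,600),interpolation=cv2.INTER_CUBIC)
cv2.imwrite('pics/c10.png',o)
E
```

```text
(np.float64(241.85807742168825), np.float64(172.75316978344347)) (np.float64(241.90371608755763), np.float64(180.63394907974))
```

View pics/c10.png

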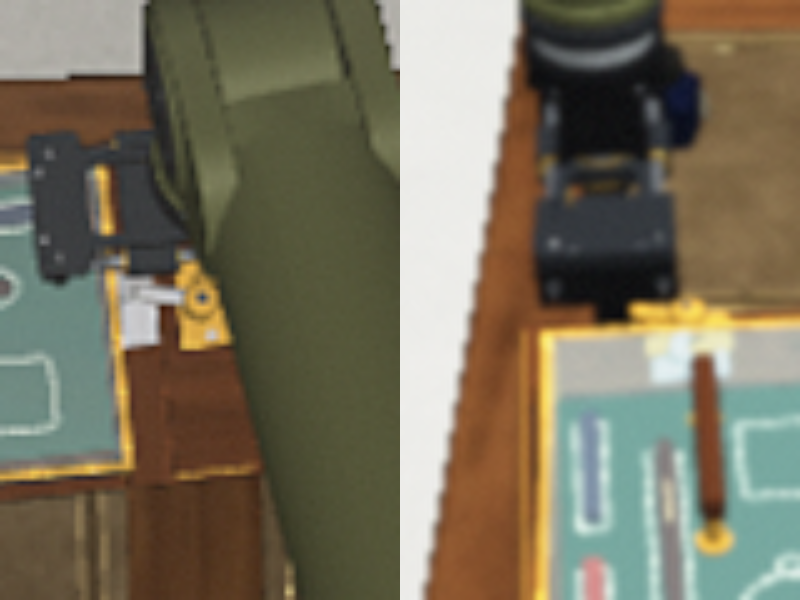

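```bash
python3 plan.py 655.7 -112 45 185; python3 -m crank '[[[0,2,0,0,0.3],[0,2,0,0,0.3],[0,2,0,0,0.3],[0,1.5,0,0,0.3],[0,0,0,0,0.3],[0,0,0,0,0.3]]]'
python3 -m crank '[[[0,1.5,0,0,0.3],[0,1,0,0,0.3],[0,0,0,0,0.3],[0,0,0,0,0.3]]]'
```

```text
t 44.75 pos [ 656.7 -121.2   44.7] yaw -175.5 q7 1.47 F [ 6.8 -7.8 -2.1] w 30.7 4.2
TURN -0.009 then SHIFT [ 0.2  9.3 -0.3]
time: 45.25
position: [0.6559, -0.112, 0.0452]
tool_rot: [-0.123, 3.133, -0.008]
ft_force: [4.1, -5.8, 0.1]
grip_width: 0.355
grip_force: 2.9
time: 45.58
position: [0.6559, -0.1106, 0.0451]
tool_rot: [-0.122, 3.133, -0.01]
ft_force: [5.5, -6.8, 0.3]
grip_width: 0.351
grip_force: 3.6
```

```bash
python3 -m crank '[[[0,1.5,0,0,0.3],[0,1.5,0,0,0.3],[0,0,0,0,0.3],[0,0,0,0,0.3]]]'
python3 -m crank '[[[0,1.5,0,0,0.3],[0,1.5,0,0,0.3],[0,0,0,0,0.3],[0,0,0,0,0.3]]]'
```

```text
time: 45.92
position: [0.6559, -0.1104, 0.0451]
tool_rot: [-0.12, 3.132, -0.015]
ft_force: [6.3, -10.8, -1.2]
grip_width: 0.35
grip_force: 5.5
time: 46.25
position: [0.6559, -0.1103, 0.0451]
tool_rot: [-0.117, 3.132, -0.02]
ft_force: [6.2, -14.5, -1.2]
grip_width: 0.353
grip_force: 7.5
```

```bash
python3 -m crank '[[[0,-6,0,0,0.3],[0,-6,0,0,0.3],[0,0,0,0,0.3],[0,0,0,0,0.3]]]'
python3 -m crank '[[[0,0,-30,0,0.3],[0,0,-35,0,0.3],[0,0,-40,0,0.3],[0,0,0,0.1,0.3],[0,0,0,0.1,0.3],[0,0,0,0.1,0.3],[0,0,0,0.1,0.3],[0,0,0,0.1,0.3],[0,0,0,0.1,0.3],[0,0,0,0.1,0.3]]]' >/dev/null
python3 -m crank '[[[0,0,0,0.1,0.3],[0,0,0,0.1,0.3],[0,0,0,0.1,0.3],[0,0,0,0.1,0.3],[0,0,0,0.1,0.3],[0,0,0,0.1,0.3],[0,0,0,0.1,0.3],[0,0,0,0.08,0.3],[0,0,0,0,0.3],[0,0,0,0,0.3]]]' >/dev/null
python3 plan.py 575 261.7 100 95
python3 - <<'E'
from h import *
im=snap('top','t15'); snap('side','s15')
E
```

```text
time: 46.58
position: [0.6533, -0.1109, 0.0435]
tool_rot: [0.13, -3.139, -0.001]
ft_force: [0.6, -1.8, 0.5]
grip_width: 0.348
grip_force: 1.8
t 48.25 pos [ 653.3 -109.9  148.2] yaw 100.2 q7 0.13 F [ 0.  -0.7 -1.2] w 30.4 0.0
TURN 0.091 then SHIFT [377.  -45.6  48.4]
```

```bash
python3 -m crank '[[[0,0,0,0.09,0.3],[34,-4,0,0,0.3],[34,-4,0,0,0.3],[34,-4,0,0,0.3],[34,-4,0,0,0.3],[34,-4,0,0,0.3],[34,-4,0,0,0.3],[34,-4,0,0,0.3],[34,-4,0,0,0.3],[34,-4,0,0,0.3]]]' >/dev/null
python3 -m crank '[[[34,-4,0,0,0.3],[37,-5.6,0,0,0.3],[0,0,25,0,0.3],[0,0,23,0,0.3],[0,0,0,0,0.3],[0,0,0,0,0.3],[0,0,0,0,0.3],[0,0,0,0,0.3]]]' >/dev/null
python3 plan.py 575 261.7 45 95
python3 - <<'E'
from h import *
im=dict(np.load('pics/t15.npz'));i2=snap('side','s16');t=snap('top','t16')
A=np.radians(5);ex=np.array([np.cos(A),np.sin(A)]);ey=np.array([-np.sin(A),np.cos(A)]);c=np.array([597.9,48.7])
for a in (80,90):
    a=np.radians(a); q=c-172*ey-42*(np.cos(a)*ey-np.sin(a)*ex); print(q,proj(t,[*q/1000,.072]),proj(i2,[*q/1000,.072]))
o=np.zeros((600,800,3),np.uint8)
o[:,:400]=cv2.resize(t['pixels'][140:230,285:345,::-1],(400,600),interpolation=cv2.INTER_CUBIC)
o[:,400:]=cv2.resize(i2['pixels'][130:220,220:280,::-1],(400,600),interpolation=cv2.INTER_CUBIC)
cv2.imwrite('pics/c11.png',o)
E
```

```text
t 49.85 pos [577.2 260.4 102. ] yaw 94.8 q7 -0.6 F [-0.5  0.3 -0. ] w 30.5 0.0
TURN -0.003 then SHIFT [ 1.4 -2.2 57. ]
[ 654.73096507 -126.30602927] (np.float64(322.06806674064234), np.float64(162.7162233377498)) (np.float64(242.06621689576355), np.float64(172.1437317765284))
[ 654.73096507 -118.98494688] (np.float64(319.3974072142152), np.float64(162.77112319038199)) (np.float64(241.9258465399916), np.float64(173.7220416060535))
```

View pics/c11.png

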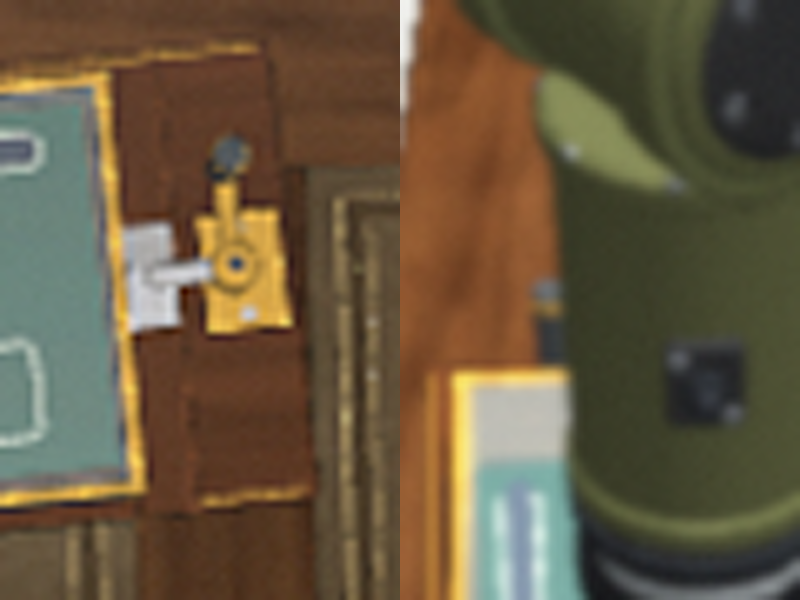

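```bash
python3 -m crank '[[[1.4,-2.2,15,0,0.3],[0,0,15,0,0.3],[0,0,14,0,0.3],[0,0,12,0,0.3],[0,0,0,0,0.3],[0,0,0,0,0.3]]]' 30 
python3 -m crank '[[[-0.2,-4.2,0,-0.1,0.3],[-0.2,-4.2,0,-0.1,0.3],[-0.2,-4.2,0,-0.1,0.3],[-0.2,-4.2,0,-0.1,0.3],[-0.2,-4.2,0,-0.1,0.3],[-0.2,-4.2,0,-0.1,0.3],[-0.2,-4.2,0,-0.1,0.3],[0,0,0,0,0.3],[0,0,0,0,0.3]]]'
python3 plan.py 554 250 45 133
```

```text
time: 50.45
position: [0.5733, 0.2614, 0.0437]
tool_rot: [-2.125, -2.313, 0.002]
ft_force: [0.4, -0.3, 0.7]
grip_width: 0.348
grip_force: 0.0
time: 51.2
position: [0.5483, 0.2499, 0.0454]
tool_rot: [1.207, 2.899, 0.002]
ft_force: [-0.1, 0.1, 0.5]
grip_width: 0.352
grip_force: 0.4
t 51.2 pos [548.3 249.9  45.4] yaw 134.8 q7 0.01 F [-0.1  0.1  0.5] w 30.6 0.4
TURN 0.031 then SHIFT [-3.8  4.2  0.4]
```

```bash
python3 -m crank '[[[-0.5,-4.2,0,-0.1,0.3],[-0.5,-4.2,0,-0.1,0.3],[-0.5,-4.2,0,-0.1,0.3],[-0.5,-4.2,0,-0.1,0.3],[-0.5,-4.2,0,-0.1,0.3],[-0.5,-4.2,0,-0.1,0.3],[-0.5,-4.2,0,-0.1,0.3],[0,0,0,0,0.3],[0,0,0,0,0.3]]]'
python3 plan.py 540.1 209 45 185
```

```text
time: 51.95
position: [0.5374, 0.223, 0.0447]
tool_rot: [0.142, 3.138, 0.001]
ft_force: [0.6, 1.7, 0.8]
grip_width: 0.349
grip_force: 0.6
t 51.95 pos [537.4 223.   44.7] yaw 174.8 q7 0.69 F [0.6 1.7 0.8] w 30.4 0.6
TURN -0.178 then SHIFT [ -1.5 -14.2  -0.3]
```

```bash
python3 -m crank '[[[-1,-4,0,-0.09,0.3],[-0.5,-4,0,-0.09,0.3],[0,-3,0,0,0.3],[0,-3,0,0,0.3],[0,0,0,0,0.3],[0,0,0,0,0.3]]]'
python3 -m crank '[[[0,-2,0,0,0.3],[0,-2,0,0,0.3],[0,0,0,0,0.3],[0,0,0,0,0.3]]]'
python3 -m crank '[[[0,-1.5,0,0,0.3],[0,-1.5,0,0,0.3],[0,0,0,0,0.3],[0,0,0,0,0.3]]]'
```

```text
time: 52.45
position: [0.5377, 0.2094, 0.0443]
tool_rot: [0.144, -3.137, -0.001]
ft_force: [-2.8, 3.7, 1.3]
grip_width: 0.356
grip_force: 1.9
time: 52.78
position: [0.5378, 0.2081, 0.0443]
tool_rot: [0.148, -3.137, -0.007]
ft_force: [-2.4, 9.2, -1.4]
grip_width: 0.354
grip_force: 4.6
time: 53.12
position: [0.5378, 0.208, 0.0443]
tool_rot: [-0.151, 3.138, 0.014]
ft_force: [-1.9, 13.6, -5.0]
grip_width: 0.35
grip_force: 7.2
```

```bash
python3 -m crank '[[[0,5,0,0,0.3],[0,5,0,0,0.3],[0,0,0,0,0.3],[0,0,0,0,0.3]]]'
python3 -m crank '[[[0,0,-30,0,0.3],[0,0,-35,0,0.3],[0,0,-40,0,0.3],[0,0,-40,0,0.3],[30,0,0,0,0.3],[30,0,0,0,0.3],[30,0,0,0,0.3],[0,35,0,0,0.3],[0,35,0,0,0.3],[0,35,0,0,0.3]]]'
python3 -m crank '[[[0,35,0,0,0.3],[0,35,0,0,0.3],[0,0,0,0,0.3],[0,0,0,0,0.3],[0,0,0,0,0.3]]]'
python3 - <<'E'
from h import *
t=snap('top','t17');i2=snap('side','s17')
A=np.radians(5);ex=np.array([np.cos(A),np.sin(A)]);ey=np.array([-np.sin(A),np.cos(A)]);c=np.array([597.9,48.7])
for sg in(1,-1):
  q=c+sg*(172*ey-42*ex); print(sg,proj(t,[*q/1000,.072]),proj(i2,[*q/1000,.072]))
o=np.zeros((600,800,3),np.uint8)
o[:,:480]=cv2.resize(t['pixels'][130:255,180:340,::-1],(480,375))[0:375] if 0 else cv2.copyMakeBorder(cv2.resize(t['pixels'][130:255,180:340,::-1],(480,375),interpolation=cv2.INTER_CUBIC),0,225,0,0,cv2.BORDER_CONSTANT)
o[:,480:]=cv2.resize(i2['pixels'][150:300,220:300,::-1],(320,600),interpolation=cv2.INTER_CUBIC)
cv2.imwrite('pics/c12.png',o)
E
```

```text
time: 53.45
position: [0.539, 0.2103, 0.0442]
tool_rot: [-0.146, 3.138, -0.003]
ft_force: [0.1, -0.0, -0.3]
grip_width: 0.352
grip_force: 0.0
time: 54.28
position: [0.4419, 0.3036, 0.1906]
tool_rot: [-0.131, 3.132, -0.009]
ft_force: [0.4, 0.0, 1.5]
grip_width: 0.35
grip_force: 0.0
time: 54.7
position: [0.4329, 0.3763, 0.189]
tool_rot: [-0.147, 3.138, -0.003]
ft_force: [1.0, -0.6, 0.5]
grip_width: 0.353
grip_force: 0.0
1 (np.float64(197.56815576664798), np.float64(206.57840511470908)) (np.float64(283.6341255462881), np.float64(264.38965873161055))
-1 (np.float64(319.3974072142152), np.float64(162.77112319038193)) (np.float64(241.92584653999154), np.float64(173.7220416060535))
```

View pics/c12.png

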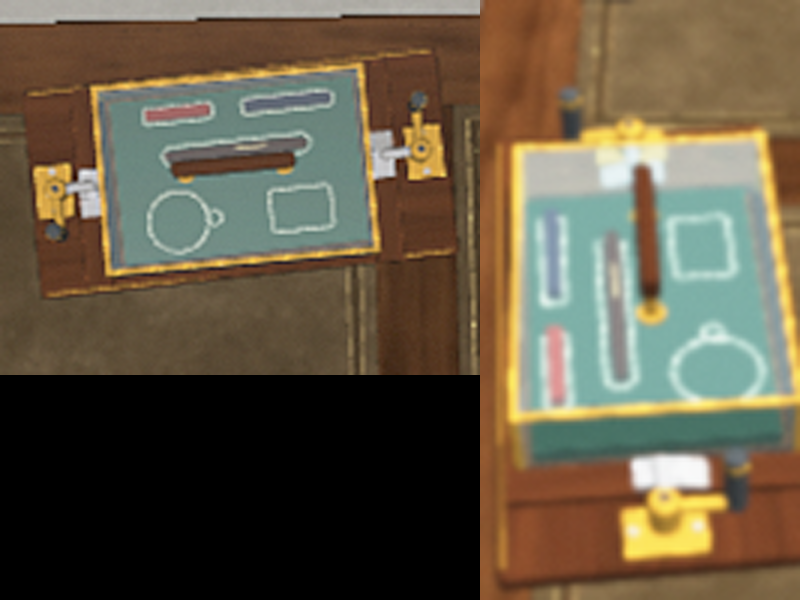

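```bash
python3 -c "
from bench import job
print(job.close_job())"
```

```text
the job is handed in; nothing more can be done
None
```

The job is handed in at about 55 s of the 200 s: the pen, navy wax and red wax (compass and stamp box were absent) lie inside their outlines, the cover sits on the seal and both latches are turned to their stops.

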